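Eject a labelled sample tube and hold it up to the code reader

TASK

Press the labeller's yellow ejector slide fully in so that the red-capped sample tube comes out of the tunnel, let the slide spring back, then take hold of the tube and draw it out. Turn it to the slant of the reader's glass and hold it raised there, cap end uppermost, parallel to the up-slope direction of the glass, its middle over the middle of the glass and about 6 cm clear of it. Finish while still holding the tube still in that place; do not let it fall to the counter, and leave the other things on the counter where they are.

Things in the scene. Friction and masses are not known exactly. Their poses are not given: they have to be found in the camera images.
- labeller: Tube labeller, fixed: white bed, clear guard, blue housing on its +x side (x 20 to 65, y -65 to 35, top 79 mm). Origin: centre of underside. A level tunnel runs along its y axis at x = 0, z = 50 mm (20 mm wide, z 40.5 to 61.5); open at y = +60 mm (mouth), closed at the other end. Walls and guard round it: x -17 to 17, top 66.5 mm. Nothing stands beyond the mouth.
- mouth (a point): Middle of the tunnel's mouth, 50 mm above the counter; the tube comes out there along the labeller's +y axis.
- ejector_plate (a point): Middle of the outer (-y) face of the ejector slide's yellow thumb plate: 36 mm wide, 40 mm tall (30 to 70 mm above the counter), 8 mm thick, on a steel rod. At rest it lies 130 mm from the labeller's origin along its -y axis, free space behind. Push it along the labeller's +y axis.
- ejector (a joint): Ejector slide: 0 = at rest, 0.050 m = fully in (hard stop). Spring 1.8 N at the start to 6.3 N fully in; springs back when let go. The first 2 mm are free, then it pushes the tube, which stays where pushed to: after a full press the tube's middle is 50 mm and its cap face 104 mm along the labeller's +y axis (44 mm out of the mouth).
- tube: Sample tube: clear, white coded label round its middle, red cap; 108 mm long, 17 mm diameter, cap 18 mm diameter, 20 mm long; 18 to 35 g. Origin: on its axis at mid-length; x axis runs towards the cap (cap face at x = +54 mm, round bottom at -54 mm). Starts lying in the tunnel, axis 50 mm above the counter, cap face 4 mm inside the mouth.
- reader: Code reader, fixed to the counter: black base 130 x 90 mm with a grey slanted head, 120 mm high. Origin: underside, on the counter, straight below the window's middle. Its -x side is its front.
- window: Dark glass window, 74 x 62 mm, in the reader's slanted head (100 x 84 mm). Origin: middle of the glass surface, 80 mm above the counter. z axis: straight out of the glass, up at 45 degrees towards the robot's side; x axis: up the slope of the glass, away from the robot's side, rising at 45 degrees; y axis: level, across the glass.
- rack: Bystander: orange tube rack, 82 x 130 mm, with red-capped tubes fixed in it, 109 mm high. Origin: centre of underside.
- rack_b: Bystander: orange tube rack, 82 x 130 mm, with three blue-capped tubes fixed in it, 109 mm high. Origin: centre of underside.
- pump_bottle: Bystander: white pump bottle with blue pump head, 68 mm diameter, 177 mm high. Origin: centre of underside.
- mouse: Bystander: black computer mouse, 105 x 60 x 30 mm. Origin: centre of underside.
- label_roll: Bystander: roll of white labels lying flat, 76 mm diameter, 30 mm high. Origin: centre of underside.
- cap_tray: Bystander: open blue tray, 90 x 130 x 35 mm. Origin: centre of underside.
Not all that is in view belongs to the job. Leave any pink or purple look-alike of the reader alone.

How it is judged:
By the outcome, as a careful person would: the job done as asked, in the order asked, and still so for the second after the job is handed in, while the arm keeps its last pose, push and grip.
It also fails if it takes over 50 s, if anything falls off the work surface, if the arm or the gripper's body presses on something with over 40 N, if the wrist force passes 120 N, or if a joint passes its speed limit or range.

ROBOT

A 7-joint arm with a two-finger parallel gripper is mounted at the origin on the work surface. World frame = base frame: x ahead of the robot, y to its left, z up, the work surface at z = 0. Lengths are in mm, angles in rad, forces in N, time in s.
With the tool pointing down it reaches from about 400 to 875 mm from the base axis. Payload 6.5 kg.
Tool frame: the origin (TCP) lies on the centre line of the jaws, within the pads' length; the fingertips stand 14 mm ahead of it and the grasp point (between the pads) lies 5 mm behind it; z points along the fingers, y is the direction in which the jaws open and shut (so a half turn about z gives the same grasp; the last joint's range is limited). The gripper opens to 85 mm and grips with 20 to 120 N. Pads are 22 mm wide; open, the fingers measure 114 mm over their backs; the gripper's body (76 mm by 85 mm) begins 54 mm behind the grasp point. The pads swing forward as they close: fully open they stand 13 mm farther back than shut.
Start: joints at [1.177, 0.536, -0.004, 1.538, 0.003, 1.067, -0.071], TCP at [209.271, -615.383, 245.29] pointing down, gripper open.
Joint ranges: [-2.7, 2.7], [-0.37, 2.16], [-1.27, 1.26], [0.24, 2.4], [-1.31, 4.45], [0.19, 1.91], [-2.76, 2.76]. Speed limits (rad/s): [2.39, 2.39, 3.14, 3.14, 3.14, 3.14, 3.14].

INTERFACE

Orientations are given as a rotation vector (axis times angle).
In Python, from plant import telemetry, imaging, close_job, spot_in, tip_of gives the robot as it stands.
- The arm moves only by the tool send_rows, never from a script. Its argument "motion" is a list of rows, each an object with "linear": the shift along the tool's x, y, z in m, a list of three; "angular": the turn, a rotation vector about the tool's x, y, z in rad, a list of three. In form: [{"linear": [x, y, z], "angular": [rx, ry, rz]}, ...]. A call has exactly 5 rows; each row is the pose to reach, as a shift and turn from the pose measured when the call began, along the tool's axes at that moment; what a row does not reach only later rows make up. A row lasts 1/10 s, in which the tool goes at most 50 mm and 8.59 degrees, less where a joint would pass 70% of its speed; a pose out of reach is approached as far as the arm can. A call with a gripper value outside its range is refused whole. "fingers" is the opening in per cent of the stroke, from 0 (shut) to 100 (fully open), set as the call begins (left out, the last holds). The fingers move at their own pace and stop on an object; the grip force is fixed at half the most. Time passes only in rows, so rows that repeat a pose let the fingers close, or fill a call up. It gives the time, the measured TCP pose, the force and the opening at its end, in the units of the state.
- telemetry.get_obs(): the state, without advancing time (a new reading comes with each control period).
- imaging.capture(name): name is "scene" or "top" or "wrist"; returns a dict with "img" (384x512x3 uint8, blue, green, red), "fx", "fy", "cx", "cy" (pixels), "xyz" and "attitude" of the camera in the world; the wrist camera has in their place "tool_from_camera" (4x4, takes a point from camera to tool coordinates, whose origin is the TCP and whose axes are the flange's). Camera axes: x right, y down, z forward; pixel columns grow to the right and rows downward; lengths in mm; the calibration is good to about 2 mm. A picture is of the moment at which its call begins: read the wrist's pose just before it. There is no depth.
- close_job(): hands the job in, once; it reports no verdict.
Trained networks look in the newest picture that a camera, given by its name, has taken for a name from the list of things; names that differ only in an ending like _2 or _b are one class to them, and where a whole thing is asked for, a point or a joint stands for the part that bears it (a point fixed in the world has none). Each returns a list of dicts, best first, with "score" (0 to 1); they miss things now and then, are a little off and sometimes report something else, mostly with a low value. They report only what shows in the picture. A call takes as long as a camera call. They do not tell look-alikes from the thing itself.
- spot_in(camera, thing): "extent" ([centre column, centre row, width, height] as shares, 0 to 1, of the picture: columns of its width, rows of its height, round what is visible of it).
- tip_of(camera, thing): "xy" ([column, row] as shares, 0 to 1, of the picture: columns of its width, rows of its height: a listed point, or the origin of a listed thing).
The state is a dict: "time": time; "joint_positions": joint angles; "qvel": joint speeds; "tau": joint torques, N m; "tcp_pos": TCP position; "tcp_rot": TCP orientation; "ft_force": force on the tool from outside, world axes, zero at the start; "wrist_torque": the same for the moment, N m; "finger_gap": finger opening in mm.
Only numpy, scipy, OpenCV 4.12 (cv2) and the standard library are available. Lean on these libraries where they do the work, as an engineer would, in place of code of your own. Each camera call takes 0.05 s, during which the arm holds its last target.

## Working session

There is one attempt and no reset: what is moved stays moved. The work goes in short steps, Python scripts to look and compute and a tool call to move; the robot and the scene stay as the last step left them, time stands still between calls to the robot, and variables do not carry over. Pictures are saved under pics/ and viewed, and the job is handed in when it is done.

Besides the shell and the picture viewer there is one more tool, called after ">>>" by a JSON object that holds its "method" and its "body", one argument or row to a line. send_rows: Moves the arm, as the interface text tells. Its arguments: {"type":"object","properties":{"motion":{"type":"array","items":{"type":"object","properties":{"linear":{"type":"array","items":{"type":"number"}},"angular":{"type":"array","items":{"type":"number"}}}}},"fingers":{"type":"number"}},"required":["motion"]}

```bash
ls; mkdir -p pics; cat > h.py <<'E'
import numpy as np,cv2
from scipy.spatial.transform import Rotation as R
from plant import telemetry, imaging, spot_in, tip_of
E
python3 - <<'E'
from h import *
o=telemetry.get_obs(); print(o)
for n in ("scene","top"):
    c=imaging.capture(n); cv2.imwrite(f"pics/{n}0.png",c["img"])
    print(n,{k:c[k] for k in c if k!="img"})
    for t in ["labeller","mouth","ejector_plate","tube","reader","window","rack","pump_bottle","mouse","label_roll","cap_tray"]:
        print(t,[(np.round(np.array(d["xy"])*[512,384],1).tolist(),round(d["score"],2)) for d in tip_of(n,t)])
print(telemetry.get_obs()["time"])
E
```

```text
pics
{'time': 0.0, 'joint_positions': array([ 1.17676253,  0.53716414, -0.0044312 ,  1.53888104,  0.00257287,
        1.06730444, -0.07118871]), 'qvel': array([ 1.74309124e-03, -1.31375955e-03,  3.77309770e-04,  4.09072976e-05,
        7.95559597e-04, -1.17855253e-03, -4.91346812e-04]), 'tau': array([ 1.34225511e-04, -5.83404064e+01,  1.04911387e+00, -2.59101981e+01,
        1.23003451e-02,  9.58836376e-03, -1.86600465e-05]), 'tcp_pos': array([ 209.0840948 , -614.80462247,  244.41136434]), 'tcp_rot': array([-3.09778144e+00, -5.12477385e-01,  6.16045665e-04]), 'ft_force': array([ 0.0668797 , -0.85372882, -0.04739847]), 'wrist_torque': array([-0.01266451,  0.00965135, -0.04052674]), 'finger_gap': 85.40612374384966}
scene {'fx': 428.014261862965, 'fy': 428.014261862965, 'cx': 256.7326034460517, 'cy': 193.22356668688246, 'xyz': array([1048.36232942,  830.85693282, 1066.4518732 ]), 'attitude': array([-0.73578869, -2.61075978,  1.0988543 ])}
labeller [([255.5, 187.9], 0.67)]
mouth [([258.0, 188.5], 0.69), ([244.1, 155.3], 0.31)]
ejector_plate [([254.4, 283.3], 0.67), ([243.2, 154.3], 0.39)
[... 619 characters left out ...]
1 ]), 'attitude': array([-2.13884442,  2.18899495, -0.11294681])}
labeller [([295.9, 208.6], 0.61)]
mouth [([280.8, 206.8], 0.61), ([336.9, 215.4], 0.43), ([197.6, 152.9], 0.2)]
ejector_plate [([335.3, 217.6], 0.62)]
tube []
reader [([154.7, 277.4], 0.91), ([202.4, 157.1], 0.73), ([302.1, 114.8], 0.67), ([308.5, 252.9], 0.63), ([237.5, 245.8], 0.58)]
window [([195.6, 150.9], 0.97), ([232.5, 243.9], 0.95), ([148.8, 288.0], 0.86), ([312.6, 257.7], 0.78), ([305.4, 107.8], 0.66), ([127.4, 228.0], 0.28)]
rack [([351.0, 152.7], 0.93), ([125.7, 225.5], 0.75)]
pump_bottle [([136.9, 167.3], 0.55)]
mouse [([200.1, 242.9], 0.96)]
label_roll [([263.6, 146.1], 0.54)]
cap_tray [([398.5, 184.2], 0.64)]
1.2
```

```bash
python3 -c "
import cv2
for n in ('scene0','top0'):
    i=cv2.imread(f'pics/{n}.png'); cv2.imwrite(f'pics/{n}b.png',cv2.resize(i,(800,600),interpolation=cv2.INTER_CUBIC))"
```

```text
(no output)
```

View pics/scene0b.png

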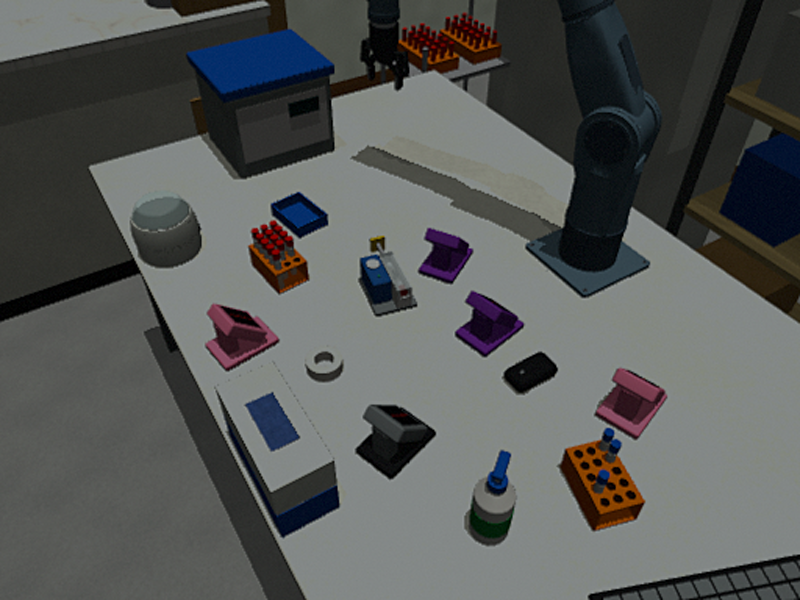

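View pics/top0b.png

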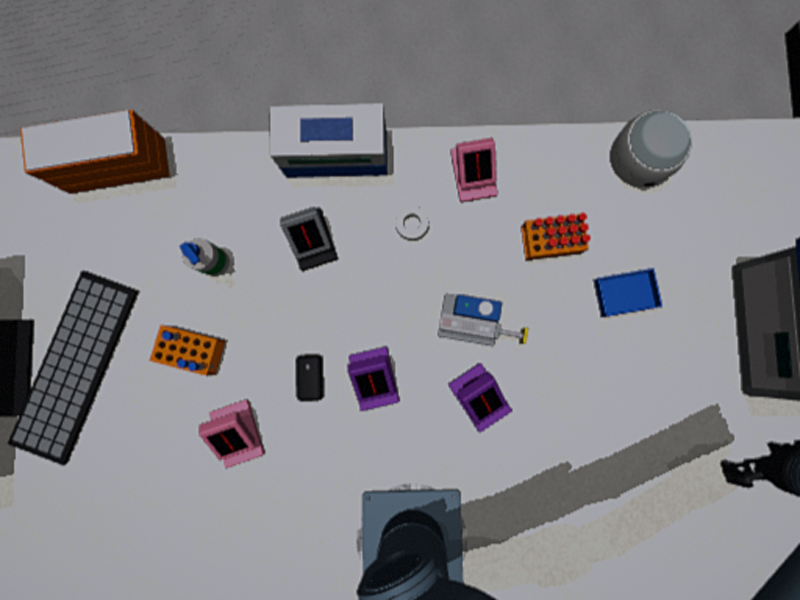

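```bash
cat >> h.py <<'E'
CAM={"scene":dict(f=428.014261862965,c=(256.7326034460517,193.22356668688246),p=np.array([1048.36232942,830.85693282,1066.4518732]),r=R.from_rotvec([-0.73578869,-2.61075978,1.0988543])),
"top":dict(f=364.4270779598921,c=(264.57449140048925,189.8110508495569),p=np.array([398.53692342,-18.87563028,1307.3688401]),r=R.from_rotvec([-2.13884442,2.18899495,-0.11294681]))}
def ray(n,uv):
    c=CAM[n];d=np.array([(uv[0]-c["c"][0])/c["f"],(uv[1]-c["c"][1])/c["f"],1]);d=c["r"].apply(d);return c["p"],d/np.linalg.norm(d)
def tri2(rays):
    A=sum(np.eye(3)-np.outer(d,d) for p,d in rays);b=sum((np.eye(3)-np.outer(d,d))@p for p,d in rays)
    x=np.linalg.solve(A,b);return x,[np.linalg.norm((np.eye(3)-np.outer(d,d))@(x-p)) for p,d in rays]
def proj(n,x):
    c=CAM[n];v=c["r"].inv().apply(np.asarray(x,float)-c["p"]);return np.array(c["c"])+c["f"]*v[...,:2]/v[...,2:]
def atz(n,uv,z):
    p,d=ray(n,uv);return p+d*(z-p[2])/d[2]
E
python3 - <<'E'
from h import *
for k,s,t in [("mouth",(258,188.5),(280.8,206.8)),("plate",(243.2,154.3),(335.3,217.6)),("lab",(255.5,187.9),(295.9,208.6)),("window",(256,264),(195.6,150.9)),("reader",(256.7,281.9),(202.4,157.1)),
 ("mouse",(338.3,243.1),(200.1,242.9))]:
    x,r=tri2([ray("scene",s),ray("top",t)]);print(k,x.round(1),np.round(r,1))
for n,b in (("scene",(205,140,285,205)),("top",(265,175,350,235)),("scene",(215,245,290,315)),("top",(165,120,230,185))):
    i=cv2.imread(f"pics/{n}0.png")[b[1]:b[3],b[0]:b[2]];s=8 if b[2]-b[0]<90 else 6
    cv2.imwrite(f"pics/c_{n}{b[0]}.png",cv2.resize(i,None,fx=s,fy=s,interpolation=cv2.INTER_CUBIC))
E
ls pics
```

```text
mouth [478.4 -73.   46.3] [4.3 4.3]
plate [ 433.9 -256.9   51.8] [1. 1.]
lab [ 466.8 -123.8    3.5] [3.8 3.8]
window [669.9 216.9  85.5] [0.5 0.5]
reader [666.1 211.8 -11.5] [2.3 2.3]
mouse [356.3 220.7 -19.5] [1.2 1.2]
c_scene205.png
c_scene215.png
c_top165.png
c_top265.png
scene0.png
scene0b.png
top0.png
top0b.png
```

View pics/c_scene205.png

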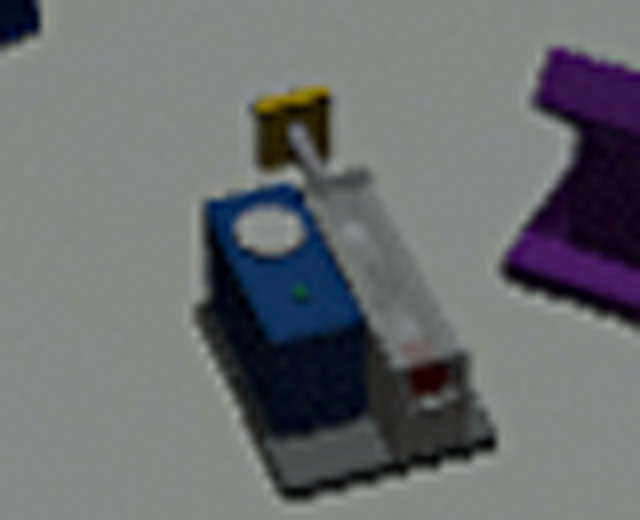

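View pics/c_top265.png

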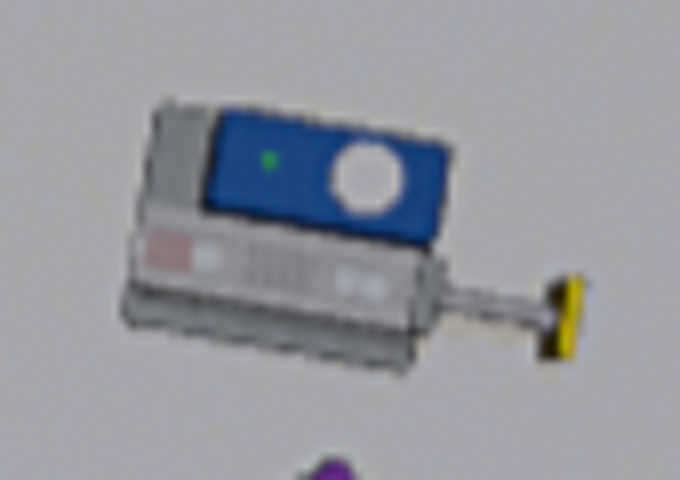

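View pics/c_scene215.png

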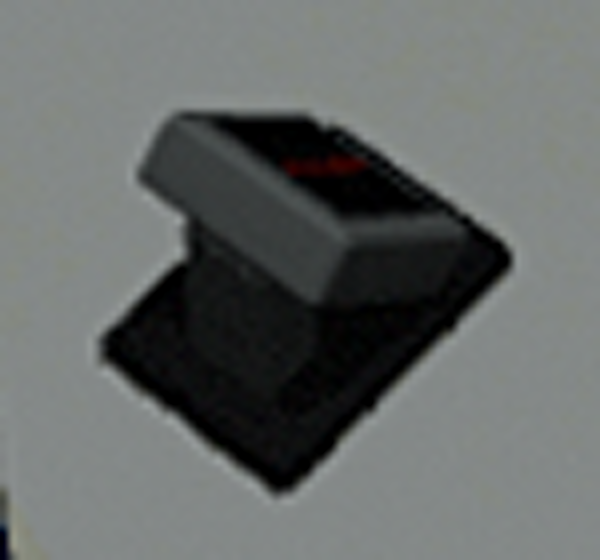

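View pics/c_top165.png

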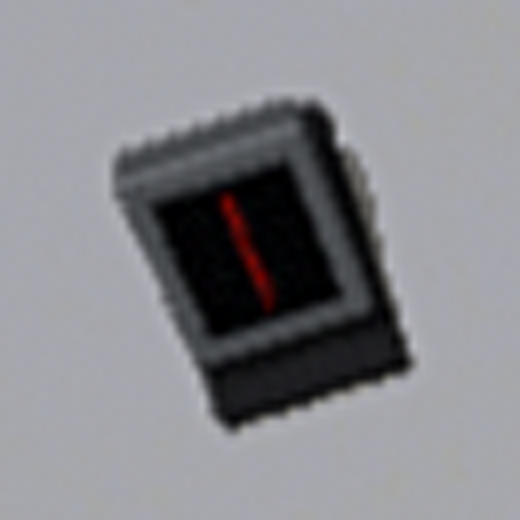

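```bash
cat > fit.py <<'E'
from h import *
from scipy.optimize import least_squares
T=lambda a:np.array(a)/8+[265,175]; S=lambda a:np.array(a)/8+[205,140]
L=[("top",T([222,110]),(65,35,79)),("top",T([450,145]),(65,-65,79)),("top",T([433,245]),(20,-65,79)),("top",T([207,212]),(20,35,79)),
("top",T([578,318]),(0,-130,70)),("top",T([137,220]),(17,60,66.5)),("top",T([131,288]),(-17,60,66.5)),
("scene",S([207,200]),(65,-65,79)),("scene",S([290,185]),(20,-65,79)),("scene",S([362,318]),(20,35,79)),("scene",S([270,340]),(65,35,79)),
("scene",S([291,93]),(0,-128,70)),("scene",S([392,370]),(17,60,66.5)),("scene",S([465,352]),(-17,60,66.5))]
def fl(q,zf=True):
    r=[]
    for n,uv,x in L:
        w=R.from_euler("z",q[2]).apply(x)+[q[0],q[1],q[3]]
        r+=list(proj(n,w)-uv)
    return np.array(r)
s=least_squares(fl,[467,-124,-.15,0],loss="soft_l1");print("lab",s.x.round(3),np.degrees(s.x[2]));print(fl(s.x).reshape(-1,2).round(1).tolist())
T=lambda a:np.array(a)/8+[165,120]; S=lambda a:np.array(a)/8+[215,245]
for hx,hy in ((37,31),(31,37)):
    W=[("top",T([155,205]),(hx,hy)),("top",T([292,163]),(hx,-hy)),("top",T([341,298]),(-hx,-hy)),("top",T([208,335]),(-hx,hy)),
    ("scene",S([345,217]),(-hx,hy)),("scene",S([208,118]),(hx,hy)),("scene",S([318,118]),(hx,-hy)),("scene",S([462,222]),(-hx,-hy))]
    def fw(q):
        r=[]
        c,sn=np.cos(q[3]),np.sin(q[3]);k=.5**.5
        X=np.array([c*k,sn*k,k]);Y=np.array([-sn,c,0])
        for n,uv,(a,b) in W: r+=list(proj(n,np.array(q[:3])+a*X+b*Y)-uv)
        return np.array(r)
    s=least_squares(fw,[670,217,85,.3],loss="soft_l1");print("win",hx,hy,s.x.round(3),s.cost,np.degrees(s.x[3]));print(fw(s.x).reshape(-1,2).round(1).tolist())
E
python3 fit.py
```

```text
lab [ 4.65649e+02 -1.33806e+02 -1.86000e-01 -7.44200e+00] -10.683526461632496
[[-0.1, -0.6], [0.4, -0.2], [0.6, 0.3], [-0.3, -0.3], [0.1, 0.2], [0.9, -1.4], [0.0, -0.1], [-1.1, -0.1], [0.5, -1.1], [1.1, -0.2], [0.3, 0.2], [-0.2, 0.8], [0.8, 0.4], [0.9, 0.3]]
win 37 31 [6.70626e+02 2.16330e+02 7.54370e+01 2.10000e-01] 79.90027987647386 12.055694288348416
[[-0.2, -1.2], [0.6, -0.1], [0.3, 0.9], [-0.4, 0.3], [11.4, 0.7], [15.4, 12.8], [-13.7, -0.6], [-18.1, -12.7]]
win 31 37 [6.71031e+02 2.15454e+02 7.27480e+01 1.78000e-01] 95.34345471793685 10.226959865332454
[[-0.8, 0.4], [3.5, 1.4], [1.7, -0.5], [-2.4, -1.0], [11.5, 2.8], [17.2, 14.7], [-14.1, -1.7], [-20.4, -13.6]]
```

```bash
sed -i 's/("scene",S(\[345,217\]),(-hx,hy)),("scene",S(\[208,118\]),(hx,hy)),("scene",S(\[318,118\]),(hx,-hy)),("scene",S(\[462,222\]),(-hx,-hy))/("scene",S([345,217]),(hx,hy)),("scene",S([208,118]),(hx,-hy)),("scene",S([318,118]),(-hx,-hy)),("scene",S([462,222]),(-hx,hy))/' fit.py; cat >> fit.py <<'E'
E
python3 fit.py|grep -A1 win
```

```text
win 37 31 [6.69202e+02 2.17209e+02 7.59650e+01 2.59000e-01] 3.232459204164991 14.849691012159221
[[-0.8, -0.3], [-0.2, -0.0], [0.2, 0.7], [-0.2, 1.0], [-0.4, 0.3], [0.5, -0.1], [-0.2, 0.3], [-2.6, -0.6]]
win 31 37 [6.69496e+02 2.18305e+02 7.75190e+01 2.42000e-01] 13.028536156460149 13.840733180713274
[[-2.2, 1.3], [1.9, 0.9], [0.9, -1.1], [-3.0, -0.2], [2.1, 1.6], [0.3, -1.5], [-2.3, -1.0], [-1.9, 0.9]]
```

```bash
cat >> h.py <<'E'
LAB=np.array([465.6,-133.8,0.]);LY=-0.186
def lab(x,y,z): return LAB+R.from_euler("z",LY).apply([x,y,z])
def Rdown(yaw): # tool x at yaw, z down
    x=np.array([np.cos(yaw),np.sin(yaw),0]);z=np.array([0,0,-1.]);return R.from_matrix(np.c_[x,np.cross(z,x),z])
def rows(P,Q,n=5,o=None):
    o=o or telemetry.get_obs();p=o["tcp_pos"];q=R.from_rotvec(o["tcp_rot"])
    l=q.inv().apply(np.asarray(P)-p)/1000;a=(q.inv()*Q).as_rotvec()
    print("at",p.round(1),"F",o["ft_force"].round(1),"gap",round(o["finger_gap"],1),"t",round(o["time"],2))
    print("lin",l.round(4),"ang",a.round(3),"| rows needed",max(np.linalg.norm(l)/.05,np.linalg.norm(a)/.15))
E
python3 - <<'E'
from h import *
for n,uv,z in [("rack",(356,151),109),("racklow",(352,163),0),("tray",(401,187),35),("purple",(307,254),60),("pinkfar",(302,108),80)]:print(n,atz("top",uv,z).round())
print(lab(0,-130,50),lab(0,60,50))
rows(lab(0,-185,200),Rdown(np.pi/2+LY))
E
```

```text
rack [ 652. -324.  109.]
racklow [ 631. -335.    0.]
tray [ 535. -494.   35.]
purple [ 313. -154.   60.]
pinkfar [ 814. -152.   80.]
[ 441.55918091 -261.55773565   50.        ] [476.69576266 -74.83489124  50.        ]
at [ 209.3 -615.4  245.3] F [-0.2  0.1  0.3] gap 85.6 t 1.2
lin [ 0.3068 -0.2123  0.0453] ang [-0.     0.    -1.057] | rows needed 7.51652944168309
```

>>> {"method": "send_rows", "body": {
  "motion": [
    {"linear":[0.037,-0.025,0.005],"angular":[0,0,-0.126]},
    {"linear":[0.074,-0.05,0.011],"angular":[0,0,-0.252]},
    {"linear":[0.11,-0.076,0.016],"angular":[0,0,-0.378]},
    {"linear":[0.147,-0.102,0.022],"angular":[0,0,-0.504]},
    {"linear":[0.184,-0.127,0.027],"angular":[0,0,-0.63]}
  ],
  "fingers": 0
}}

```text
time: 1.7
tcp_pos: [343.4, -434.3, 218.2]
tcp_rot: [2.784, 1.455, -0.0]
ft_force: [1.0, -0.3, -0.2]
finger_gap: 12.1
```

```bash
python3 - <<'E'
from h import *
rows(lab(0,-185,200),Rdown(np.pi/2+LY))
E
```

```text
at [ 343.4 -434.3  218.2] F [ 1.  -0.3 -0.2] gap 12.1 t 1.7
lin [0.1477 0.0044 0.0182] ang [ 0.     0.    -0.422] | rows needed 2.9782585146187848
```

>>> {"method": "send_rows", "body": {
  "motion": [
    {"linear":[0.04,0.001,0.005],"angular":[0,0,-0.11]},
    {"linear":[0.08,0.002,0.01],"angular":[0,0,-0.22]},
    {"linear":[0.12,0.003,0.015],"angular":[0,0,-0.33]},
    {"linear":[0.148,0.004,0.018],"angular":[0,0,-0.422]},
    {"linear":[0.148,0.004,0.018],"angular":[0,0,-0.422]}
  ]
}}

```text
time: 2.2
tcp_pos: [434.1, -310.7, 200.2]
tcp_rot: [-2.408, -2.017, -0.004]
ft_force: [-0.2, -0.4, -1.3]
finger_gap: -0.0
```

```bash
python3 - <<'E'
from h import *
o=telemetry.get_obs();print(o["tcp_pos"],o["tcp_rot"],o["finger_gap"])
c=imaging.capture("wrist");cv2.imwrite("pics/w1.png",c["img"]);print({k:c[k] for k in c if k!="img"})
np.savez("w1.npz",p=o["tcp_pos"],r=o["tcp_rot"],T=c["tool_from_camera"],k=[c["fx"],c["fy"],c["cx"],c["cy"]])
for t in ("ejector_plate","mouth"):print(t,[(np.array(d["xy"])*[512,384],d["score"]) for d in tip_of("wrist",t)])
E
```

```text
[ 434.09771691 -310.67599847  200.17791396] [-2.40842528 -2.01659626 -0.00399096] -0.010194797644217183
{'fx': 298.6446033364432, 'fy': 298.6446033364432, 'cx': 258.3897178423762, 'cy': 191.27869445844098, 'tool_from_camera': array([[ 2.64458782e-04, -9.66069020e-01, -2.58283911e-01,
         6.63523933e+01],
       [ 9.99999052e-01, -9.35300310e-05,  1.37374022e-03,
        -4.94064295e-02],
       [-1.35128517e-03, -2.58284029e-01,  9.66068079e-01,
        -1.28934043e+02],
       [ 0.00000000e+00,  0.00000000e+00,  0.00000000e+00,
         1.00000000e+00]])}
ejector_plate [(array([260.3008, 124.9152]), 0.94)]
mouth [(array([368.0768, 304.3968]), 0.25)]
```

View pics/w1.png

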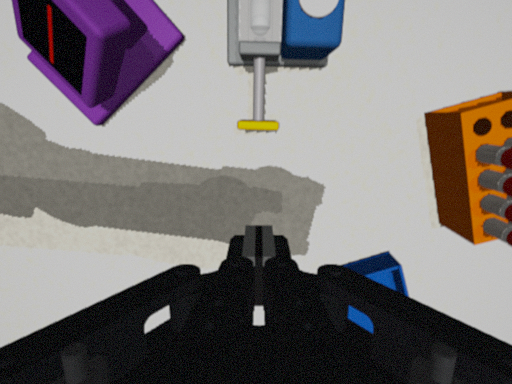

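```bash
cat >> h.py <<'E'
def wray(f,uv):
    d=np.load(f);k=d["k"];T=d["T"];q=R.from_rotvec(d["r"])
    v=T[:3,:3]@np.array([(uv[0]-k[2])/k[0],(uv[1]-k[3])/k[1],1]);return q.apply(T[:3,3])+d["p"],q.apply(v/np.linalg.norm(v))
def watz(f,uv,z):
    p,d=wray(f,uv);return p+d*(z-p[2])/d[2]
def unlab(w): return R.from_euler("z",-LY).apply(w-LAB)
E
python3 - <<'E'
from h import *
i=cv2.imread("pics/w1.png")
hsv=cv2.cvtColor(i,cv2.COLOR_BGR2HSV);m=cv2.inRange(hsv,(20,150,60),(35,255,255));m[:100]=0;m[150:]=0;ys,xs=np.nonzero(m);print(xs.min(),xs.max(),ys.min(),ys.max(),xs.mean())
cv2.imwrite("pics/w1c.png",cv2.resize(i[0:140,200:350],None,fx=5,fy=5,interpolation=cv2.INTER_CUBIC)[:600])
for uv,z in [((xs.mean(),ys.max()),70),((262,62),50),((259.5,115),50)]: w=watz("w1.npz",uv,z);print(w.round(1),unlab(w).round(1))
for uv in ((xs.min(),ys.max()),(xs.max()+1,ys.max())):print(unlab(watz("w1.npz",uv,70)))
E
```

```text
238 277 121 129 257.72910662824205
[ 443.2 -259.3   70. ] [   1.2 -127.5   70. ]
[ 456.7 -204.9   50. ] [  4.4 -71.5  50. ]
[ 446.8 -248.4   50. ] [   2.7 -116.1   50. ]
[ -15.6081765  -127.61685659   70.        ]
[  18.43215753 -127.29414905   70.        ]
```

View pics/w1c.png

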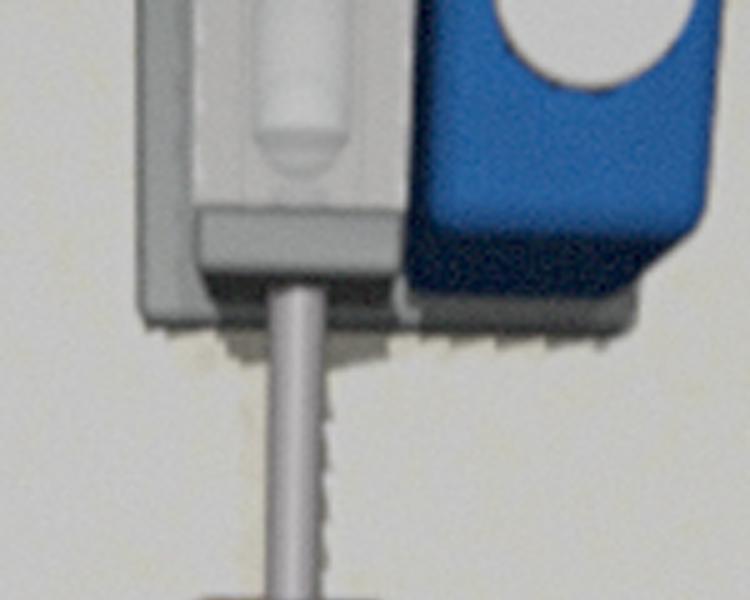

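```bash
sed -i 's/^LAB=.*;LY/LAB=np.array([467.3,-132.6,0.]);LY/' h.py; python3 - <<'E'
from h import *
rows(lab(0,-160,53),Rdown(np.pi/2+LY))
E
```

```text
at [ 430.7 -316.   200.3] F [ 0.8 -0.3  0.3] gap -0.1 t 2.35
lin [0.0271 0.002  0.1473] ang [ 0.     0.001 -0.001] | rows needed 2.9955649529822597
```

```bash
cat >> h.py <<'E'
def snap(name):
    o=telemetry.get_obs();c=imaging.capture("wrist");cv2.imwrite(f"pics/{name}.png",c["img"])
    np.savez(f"{name}.npz",p=o["tcp_pos"],r=o["tcp_rot"],T=c["tool_from_camera"],k=[c["fx"],c["fy"],c["cx"],c["cy"]]);return c["img"]
E
python3 - <<'E'
from h import *
i=snap("w2")
hsv=cv2.cvtColor(i,cv2.COLOR_BGR2HSV);m=cv2.inRange(hsv,(20,150,60),(35,255,255));m[:90]=0;m[150:]=0;ys,xs=np.nonzero(m);print(xs.min(),xs.max(),ys.min(),ys.max(),xs.mean())
for u in (xs.min(),xs.mean(),xs.max()+1):print(unlab(watz("w2.npz",(u,ys.max()+.5),70)).round(1))
cv2.imwrite("pics/w2c.png",cv2.resize(i[0:140,200:350],None,fx=4,fy=4,interpolation=cv2.INTER_CUBIC))
rows(lab(0,-160,53),Rdown(np.pi/2+LY))
E
```

```text
240 280 113 121 260.1718309859155
[ -17.2 -129.    70. ]
[-1.00e-01 -1.29e+02  7.00e+01]
[  17.5 -129.    70. ]
at [ 430.4 -316.5  200.3] F [ 0.  -0.   0.2] gap -0.3 t 2.4
lin [0.0277 0.0022 0.1473] ang [ 0.     0.001 -0.002] | rows needed 2.9975944154760246
```

View pics/w2c.png

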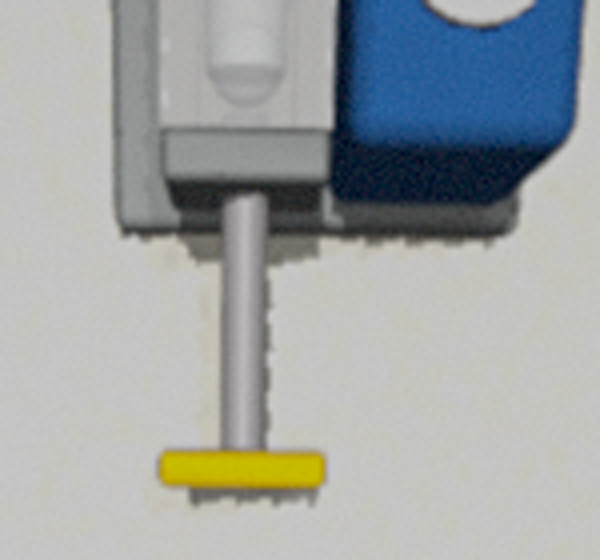

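>>> {"method": "send_rows", "body": {
  "motion": [
    {"linear":[0.0,0.0,0.04],"angular":[0,0,0]},
    {"linear":[0.0,0.001,0.08],"angular":[0,0,0]},
    {"linear":[0.01,0.002,0.12],"angular":[0,0,0]},
    {"linear":[0.02,0.002,0.147],"angular":[0,0,0]},
    {"linear":[0.02,0.002,0.147],"angular":[0,0,0]}
  ]
}}

```text
time: 2.9
tcp_pos: [433.3, -295.8, 50.2]
tcp_rot: [-2.416, -1.998, 0.005]
ft_force: [0.2, 0.4, -0.0]
finger_gap: 0.3
```

```bash
python3 - <<'E'
from h import *
print(unlab(telemetry.get_obs()["tcp_pos"]))
rows(lab(0,-93,53),Rdown(np.pi/2+LY))
E
```

```text
[  -3.20045732 -166.63238349   50.22695565]
at [ 433.3 -295.8   50.2] F [ 0.2  0.4 -0. ] gap 0.3 t 2.9
lin [ 0.0736  0.003  -0.0027] ang [-0.007 -0.001 -0.003] | rows needed 1.4750810960639633
```

>>> {"method": "send_rows", "body": {
  "motion": [
    {"linear":[0.012,0.003,-0.002],"angular":[0,0,0]},
    {"linear":[0.024,0.003,-0.002],"angular":[0,0,0]},
    {"linear":[0.036,0.003,-0.002],"angular":[0,0,0]},
    {"linear":[0.048,0.003,-0.002],"angular":[0,0,0]},
    {"linear":[0.054,0.003,-0.002],"angular":[0,0,0]}
  ]
}}

```text
time: 3.4
tcp_pos: [448.0, -243.0, 53.6]
tcp_rot: [-2.418, -2.002, 0.003]
ft_force: [1.1, -4.9, 3.4]
finger_gap: -0.1
```

```bash
python3 - <<'E'
from h import *
print(unlab(telemetry.get_obs()["tcp_pos"]))
rows(lab(0,-93,53),Rdown(np.pi/2+LY))
E
```

```text
[   1.44365637 -112.09552724   53.56094301]
at [ 448.  -243.    53.6] F [ 1.1 -4.9  3.4] gap -0.1 t 3.4
lin [ 0.0191 -0.0015  0.0006] ang [-0.003 -0.    -0.002] | rows needed 0.3831646963403954
```

>>> {"method": "send_rows", "body": {
  "motion": [
    {"linear":[0.005,-0.001,0],"angular":[0,0,0]},
    {"linear":[0.01,-0.001,0],"angular":[0,0,0]},
    {"linear":[0.013,-0.001,0],"angular":[0,0,0]},
    {"linear":[0.016,-0.001,0],"angular":[0,0,0]},
    {"linear":[0.016,-0.001,0],"angular":[0,0,0]}
  ]
}}

```text
time: 3.9
tcp_pos: [450.6, -228.0, 54.0]
tcp_rot: [-2.42, -2.002, 0.003]
ft_force: [0.8, -6.1, 0.6]
finger_gap: 0.2
```

```bash
python3 - <<'E'
from h import *
print(unlab(telemetry.get_obs()["tcp_pos"]))
c=imaging.capture("top");cv2.imwrite("pics/t1.png",cv2.resize(c["img"][165:245,250:360],None,fx=7,fy=7,interpolation=cv2.INTER_CUBIC))
c=imaging.capture("scene");cv2.imwrite("pics/s1.png",cv2.resize(c["img"][130:210,200:300],None,fx=7,fy=7,interpolation=cv2.INTER_CUBIC))
o=telemetry.get_obs();print(unlab(o["tcp_pos"]),o["ft_force"])
E
```

```text
[  1.19261711 -96.88732738  54.03731818]
[  1.15000449 -97.24418771  54.04309724] [ 1.81022746 -6.57272164  0.31765387]
```

View pics/t1.png

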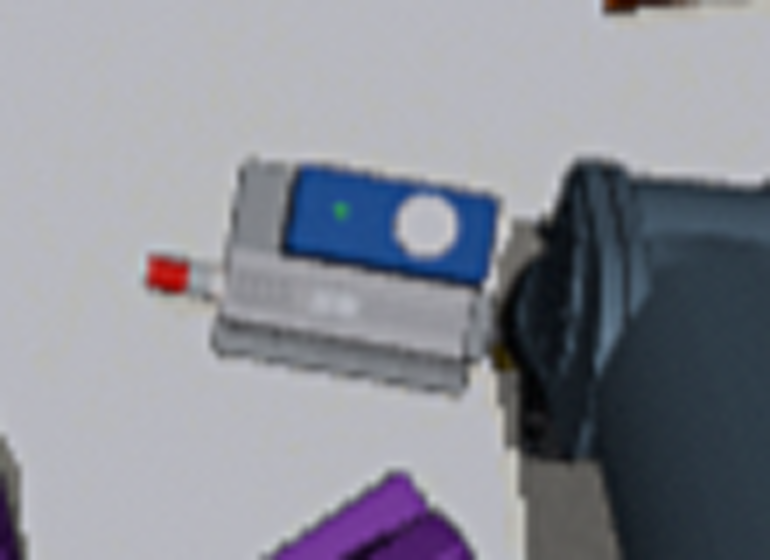

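View pics/s1.png

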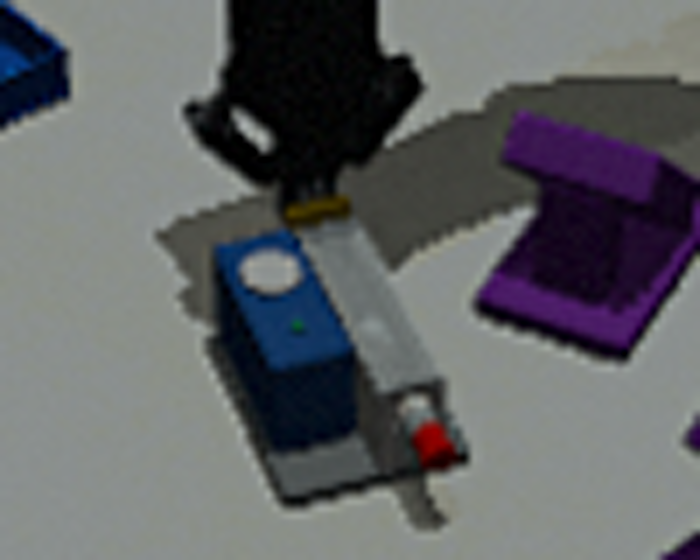

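>>> {"method": "send_rows", "body": {
  "motion": [
    {"linear":[0.002,-0.001,0],"angular":[0,0,0]},
    {"linear":[0.003,-0.001,0],"angular":[0,0,0]},
    {"linear":[0.004,-0.001,0],"angular":[0,0,0]},
    {"linear":[0.005,-0.001,0],"angular":[0,0,0]},
    {"linear":[0.006,-0.001,0],"angular":[0,0,0]}
  ]
}}

```text
time: 4.5
tcp_pos: [451.1, -223.8, 54.3]
tcp_rot: [2.421, 1.999, -0.004]
ft_force: [1.8, -6.6, -1.4]
finger_gap: 0.1
```

```bash
python3 - <<'E'
from h import *
o=telemetry.get_obs();print(unlab(o["tcp_pos"]),o["ft_force"])
E
```

```text
[  0.92176139 -92.64909378  54.34539073] [ 1.75683896 -6.60183309 -1.35743033]
```

>>> {"method": "send_rows", "body": {
  "motion": [
    {"linear":[0.002,-0.001,0],"angular":[0,0,0]},
    {"linear":[0.003,-0.001,0],"angular":[0,0,0]},
    {"linear":[0.004,-0.001,0],"angular":[0,0,0]},
    {"linear":[0.005,-0.001,0],"angular":[0,0,0]},
    {"linear":[0.006,-0.001,0],"angular":[0,0,0]}
  ]
}}

```text
time: 5.0
tcp_pos: [451.1, -222.2, 54.7]
tcp_rot: [2.421, 1.992, -0.008]
ft_force: [0.9, -15.7, -3.5]
finger_gap: 0.3
```

```bash
python3 - <<'E'
from h import *
o=telemetry.get_obs();print(unlab(o["tcp_pos"]),o["ft_force"])
E
```

```text
[  0.60783156 -91.07980961  54.70113289] [  0.90927325 -15.69961672  -3.54661048]
```

>>> {"method": "send_rows", "body": {
  "motion": [
    {"linear":[-0.01,0,0],"angular":[0,0,0]},
    {"linear":[-0.025,0,0],"angular":[0,0,0]},
    {"linear":[-0.045,0,0],"angular":[0,0,0]},
    {"linear":[-0.065,0,0],"angular":[0,0,0]},
    {"linear":[-0.085,0,0],"angular":[0,0,0]}
  ]
}}

```text
time: 5.5
tcp_pos: [434.2, -305.4, 55.2]
tcp_rot: [2.422, 1.993, -0.007]
ft_force: [0.1, 0.7, 0.4]
finger_gap: -0.1
```

>>> {"method": "send_rows", "body": {
  "motion": [
    {"linear":[-0.005,0,-0.01],"angular":[0,0,0]},
    {"linear":[-0.005,0,-0.05],"angular":[0,0,0]},
    {"linear":[-0.005,0,-0.09],"angular":[0,0,0]},
    {"linear":[-0.005,0,-0.13],"angular":[0,0,0]},
    {"linear":[-0.005,0,-0.14],"angular":[0,0,0]}
  ]
}}

```text
time: 6.0
tcp_pos: [435.7, -308.9, 200.0]
tcp_rot: [2.416, 1.992, -0.003]
ft_force: [-0.1, -0.3, -0.4]
finger_gap: 0.1
```

```bash
python3 - <<'E'
from h import *
i=snap("w3");cv2.imwrite("pics/w3c.png",i)
c=imaging.capture("top");cv2.imwrite("pics/t2f.png",c["img"]);cv2.imwrite("pics/t2.png",cv2.resize(c["img"][165:245,250:360],None,fx=7,fy=7,interpolation=cv2.INTER_CUBIC))
c=imaging.capture("scene");cv2.imwrite("pics/s2f.png",c["img"]);cv2.imwrite("pics/s2.png",cv2.resize(c["img"][130:210,200:300],None,fx=7,fy=7,interpolation=cv2.INTER_CUBIC))
o=telemetry.get_obs();print(unlab(o["tcp_pos"]))
rows(lab(0,75,170),Rdown(np.pi/2+LY))
E
```

```text
[  -0.8696699  -179.11404921  195.49228532]
at [ 433.3 -308.5  195.5] F [-0.8  0.2 -0.8] gap 0.4 t 6.15
lin [ 0.2543 -0.0008  0.0238] ang [ 0.001  0.006 -0.006] | rows needed 5.107820002329074
```

View pics/t2.png

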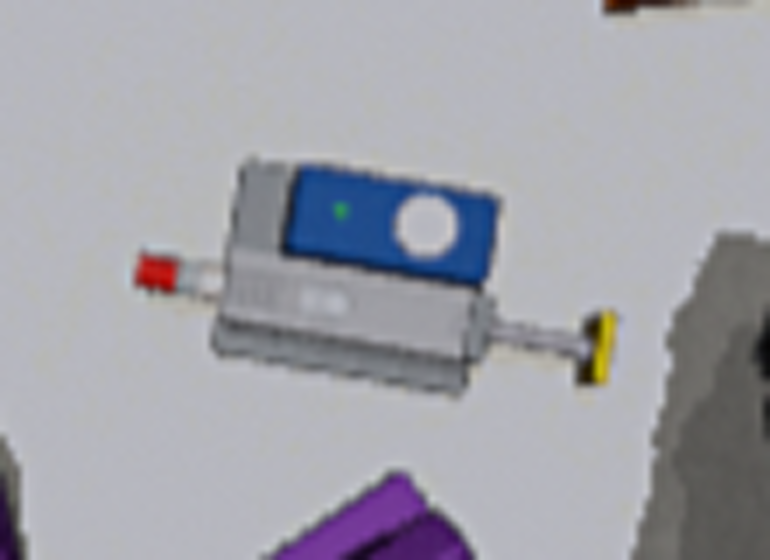

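View pics/s2.png

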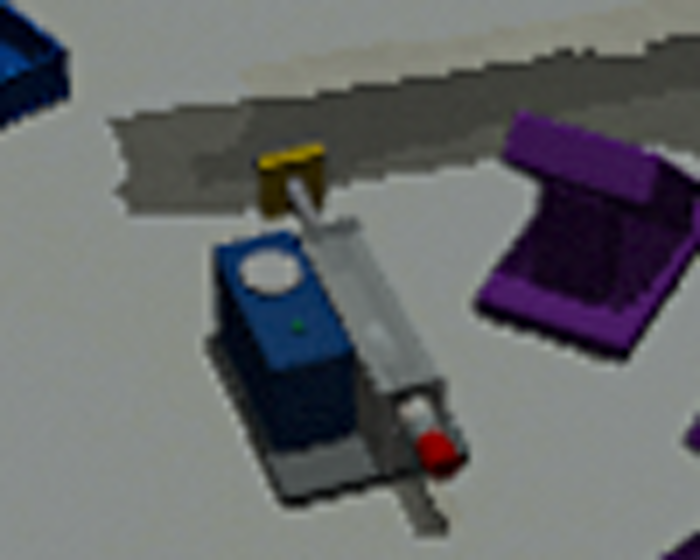

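View pics/w3c.png

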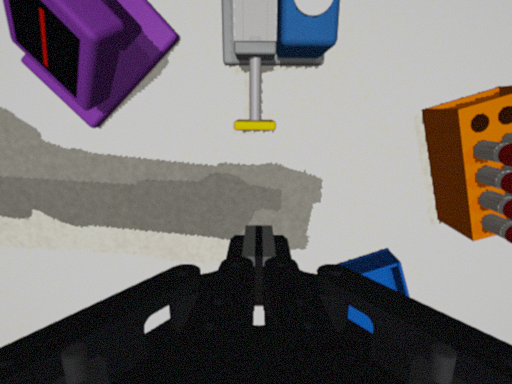

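>>> {"method": "send_rows", "body": {
  "motion": [
    {"linear":[0.045,0,0],"angular":[0,0,0]},
    {"linear":[0.09,0,0],"angular":[0,0,0]},
    {"linear":[0.135,0,0],"angular":[0,0,0]},
    {"linear":[0.18,0,0],"angular":[0,0,0]},
    {"linear":[0.21,0,0],"angular":[0,0,0]}
  ],
  "fingers": 60
}}

```text
time: 6.65
tcp_pos: [472.3, -98.1, 192.4]
tcp_rot: [2.42, 2.002, -0.009]
ft_force: [0.3, -0.3, 0.4]
finger_gap: 51.3
```

```bash
python3 - <<'E'
from h import *
telemetry.get_obs();imaging.capture("wrist");imaging.capture("wrist")
i=snap("w4")
x,r=tri2([ray("scene",(262.7,194.6)),ray("top",(272.4,204))]);print(x,r,unlab(x))
o=telemetry.get_obs();print(unlab(o["tcp_pos"]))
rows(lab(0,55,195),Rdown(np.pi/2+LY))
E
```

```text
[484.81281854 -41.34060203  47.4025933 ] [np.float64(0.5078676887362179), np.float64(0.5078676887361864)] [ 0.33421049 92.92397341 47.4025933 ]
[ -1.01667439  33.55070961 192.52135705]
at [472.5 -99.4 192.5] F [-0.3 -0.5 -0.1] gap 51.0 t 6.8
lin [ 0.0214  0.001  -0.0026] ang [-0.002  0.005 -0.001] | rows needed 0.432319028477163
```

View pics/w4.png

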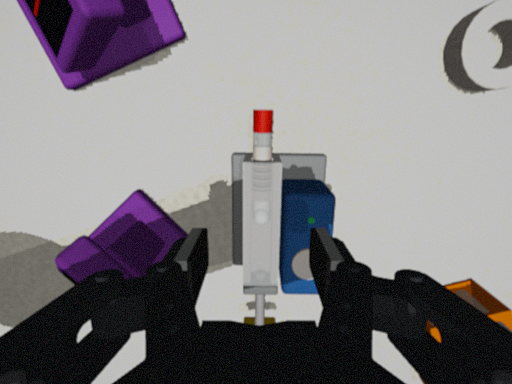

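>>> {"method": "send_rows", "body": {
  "motion": [
    {"linear":[0.01,0.001,0.01],"angular":[0,0,0]},
    {"linear":[0.02,0.001,0.025],"angular":[0,0,0]},
    {"linear":[0.03,0.001,0.04],"angular":[0,0,0]},
    {"linear":[0.041,0.001,0.05],"angular":[0,0,0]},
    {"linear":[0.041,0.001,0.05],"angular":[0,0,0]}
  ]
}}

```text
time: 7.3
tcp_pos: [479.0, -59.1, 140.1]
tcp_rot: [-2.417, -2.004, 0.014]
ft_force: [0.2, -0.4, 0.2]
finger_gap: 51.2
```

```bash
python3 - <<'E'
from h import *
imaging.capture("wrist")
snap("w5")
C={}
for n in ("w4","w5"):
    i=cv2.imread(f"pics/{n}.png");hsv=cv2.cvtColor(i,cv2.COLOR_BGR2HSV);m=(cv2.inRange(hsv,(0,150,60),(8,255,255))|cv2.inRange(hsv,(172,150,60),(180,255,255)))
    k,l,s,ce=cv2.connectedComponentsWithStats(m);
    j=[a for a in range(1,k) if 220<ce[a][0]<300 and s[a][4]>60];print(n,[(s[a],ce[a]) for a in j])
    a=max(j,key=lambda a:s[a][4]);C[n]=ce[a];x,y,w,h,_=s[a]
    for uv in ((x,y+h/2),(x+w,y+h/2)): print(unlab(watz(n+".npz",uv,50)).round(1))
    for uv in ((x+w/2,y),(x+w/2,y+h)): print(unlab(watz(n+".npz",uv,59)).round(1))
x,r=tri2([wray(n+".npz",C[n]) for n in C]);print("cap",unlab(x),r)
o=telemetry.get_obs();print(unlab(o["tcp_pos"]))
rows(lab(0.3,75,47),Rdown(np.pi/2+LY))
E
```

```text
w4 [(array([254, 111,  18,  22, 379], dtype=int32), array([262.49868074, 121.02902375]))]
[-5.1 93.3 50. ]
[10.8 93.4 50. ]
[  2.6 102.8  59. ]
[ 2.8 84.4 59. ]
w5 [(array([253, 159,  23,  29, 606], dtype=int32), array([263.76237624, 173.22937294]))]
[-5.7 94.5 50. ]
[11.6 94.5 50. ]
[  2.7 106.9  59. ]
[ 2.8 85.6 59. ]
cap [ 2.42226867 94.07299248 47.05324799] [np.float64(0.0042567864173469775), np.float64(0.004256786417330397)]
[ -0.7573025   73.17130509 141.60579921]
at [480.1 -60.6 141.6] F [-0.2  0.2  0.9] gap 51.2 t 7.4
lin [0.0024 0.0015 0.0946] ang [-0.005  0.006 -0.002] | rows needed 1.892587568198042
```

View pics/w5.png

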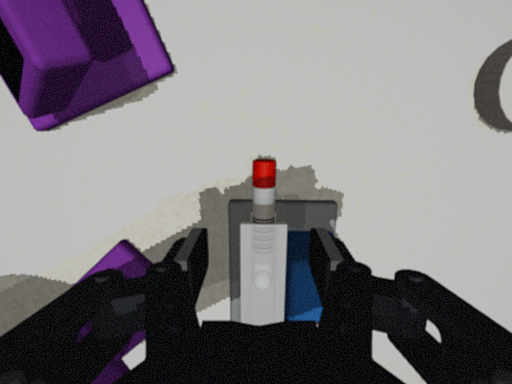

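```bash
sed -i 's/LY=-0.186/LY=-0.195/' h.py; python3 - <<'E'
from h import *
print(unlab(watz("w5.npz",(264.2,173.5),50)))
u=R.from_euler("z",LY).apply([0,75,0])
rows(watz("w5.npz",(264.2,173.5),50)*[1,1,0]+R.from_euler("z",LY).apply([0,75-94.3,45]),Rdown(np.pi/2+LY))
E
```

```text
[ 1.8649681  94.50431192 50.        ]
at [480.1 -60.6 141.6] F [-0.2  0.2  0.9] gap 51.2 t 7.4
lin [0.0026 0.0037 0.0966] ang [-0.005  0.006  0.007] | rows needed 1.9336614890604793
```

>>> {"method": "send_rows", "body": {
  "motion": [
    {"linear":[0.001,0.003,0.02],"angular":[0,0.003,0.007]},
    {"linear":[0.003,0.004,0.045],"angular":[-0.005,0.006,0.007]},
    {"linear":[0.003,0.004,0.07],"angular":[-0.005,0.006,0.007]},
    {"linear":[0.003,0.004,0.09],"angular":[-0.005,0.006,0.007]},
    {"linear":[0.003,0.004,0.097],"angular":[-0.005,0.006,0.007]}
  ]
}}

```text
time: 7.9
tcp_pos: [482.9, -60.1, 43.3]
tcp_rot: [-2.428, -1.992, 0.003]
ft_force: [-0.5, 0.2, 0.7]
finger_gap: 51.1
```

```bash
python3 - <<'E'
from h import *
imaging.capture("wrist");snap("w6")
o=telemetry.get_obs();print(unlab(o["tcp_pos"]))
rows(watz("w5.npz",(264.2,173.5),50)*[1,1,0]+R.from_euler("z",LY).apply([0,75-94.3,45]),Rdown(np.pi/2+LY))
E
```

```text
[ 1.81556603 74.66289528 44.24478705]
at [483.5 -59.7  44.2] F [-0.5 -0.6 -0.3] gap 51.4 t 8.0
lin [ 0.0005  0.     -0.0008] ang [-0.001  0.001 -0.001] | rows needed 0.01861095530595324
```

View pics/w6.png

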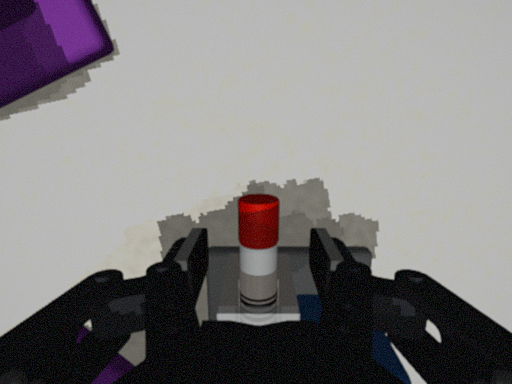

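Tube (cap at (259,220)) is centred between the fingers. Closing.

>>> {"method": "send_rows", "body": {
  "motion": [
    {"linear":[0,0,-0.001],"angular":[0,0,0]},
    {"linear":[0,0,-0.001],"angular":[0,0,0]},
    {"linear":[0,0,-0.001],"angular":[0,0,0]},
    {"linear":[0,0,-0.001],"angular":[0,0,0]},
    {"linear":[0,0,-0.001],"angular":[0,0,0]}
  ],
  "fingers": 0
}}

```text
time: 8.5
tcp_pos: [484.5, -59.9, 46.1]
tcp_rot: [2.427, 1.993, 0.0]
ft_force: [-0.7, -0.2, 6.3]
finger_gap: 15.0
```

```bash
python3 - <<'E'
from h import *
o=telemetry.get_obs();print(unlab(o["tcp_pos"]),o["finger_gap"],o["ft_force"]);snap("w7")
E
```

```text
[ 2.760428   74.64780124 46.08155646] 14.986493307497772 [-0.7093227  -0.24885294  6.33320458]
```

View pics/w7.png

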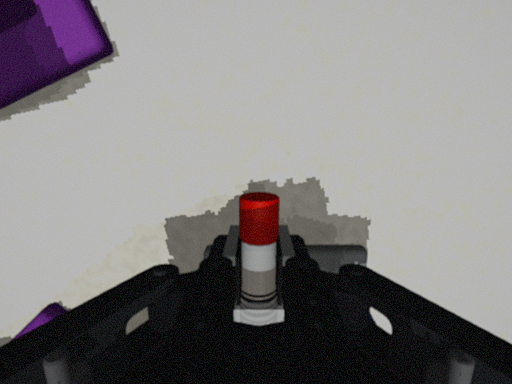

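>>> {"method": "send_rows", "body": {
  "motion": [
    {"linear":[0.01,0,-0.001],"angular":[0,0,0]},
    {"linear":[0.025,0,-0.001],"angular":[0,0,0]},
    {"linear":[0.045,0,-0.001],"angular":[0,0,0]},
    {"linear":[0.065,0,-0.001],"angular":[0,0,0]},
    {"linear":[0.085,0,-0.001],"angular":[0,0,0]}
  ]
}}

```text
time: 9.05
tcp_pos: [500.9, 25.1, 47.0]
tcp_rot: [2.427, 1.994, 0.0]
ft_force: [-0.4, 0.1, -0.3]
finger_gap: 15.5
```

```bash
python3 - <<'E'
from h import *
o=telemetry.get_obs();print(unlab(o["tcp_pos"]),o["finger_gap"],o["ft_force"],o["joint_positions"].round(2));snap("w8")
E
```

```text
[  2.4308246  161.22470747  47.00488175] 15.53530984670858 [-0.38313022  0.07175147 -0.2510233 ] [ 0.11  0.63 -0.31  2.03  0.36  0.54 -0.66]
```

View pics/w8.png

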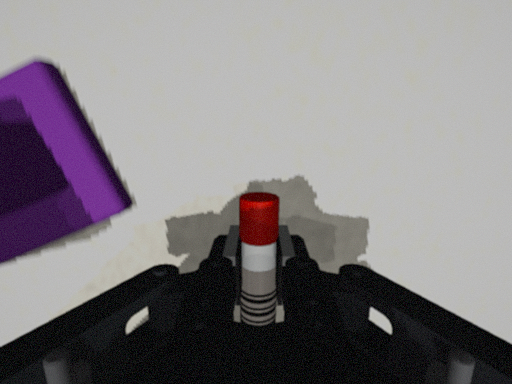

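```bash
cat >> fit.py <<'E'
hx,hy=37,31
W=[("top",T([155,205]),(hx,hy)),("top",T([292,163]),(hx,-hy)),("top",T([341,298]),(-hx,-hy)),("top",T([208,335]),(-hx,hy)),
("scene",S([345,217]),(hx,hy)),("scene",S([208,118]),(hx,-hy)),("scene",S([318,118]),(-hx,-hy)),("scene",S([462,222]),(-hx,hy))]
s=least_squares(lambda q:fw([q[0],q[1],80,q[2]]),[670,217,.3],loss="soft_l1");print("win80",s.x,s.cost)
E
python3 fit.py|grep win80; python3 - <<'E'
from h import *
rows([520,120,250],Rdown(.26))
E
```

```text
win80 [6.69620322e+02 2.18196119e+02 2.62455825e-01] 4.313410193997367
at [501.9  29.6  47.3] F [ 0.8  4.4 -0.7] gap 14.9 t 9.1
lin [ 0.0929  0.001  -0.2024] ang [-0.    -0.004  1.12 ] | rows needed 7.463651406450508
```

>>> {"method": "send_rows", "body": {
  "motion": [
    {"linear":[0.01,0,-0.03],"angular":[0,0,0]},
    {"linear":[0.02,0,-0.07],"angular":[0,0,0.14]},
    {"linear":[0.03,0,-0.11],"angular":[0,0,0.28]},
    {"linear":[0.04,0,-0.155],"angular":[0,0,0.42]},
    {"linear":[0.05,0,-0.2],"angular":[0,0,0.56]}
  ]
}}

```text
time: 9.6
tcp_pos: [510.1, 79.0, 249.2]
tcp_rot: [-2.882, -1.244, -0.005]
ft_force: [0.9, -0.2, -1.4]
finger_gap: 15.2
```

```bash
python3 - <<'E'
from h import *
rows([520,120,250],Rdown(.26))
E
```

```text
at [510.1  79.  249.2] F [ 0.9 -0.2 -1.4] gap 15.2 t 9.6
lin [ 0.0366 -0.0209 -0.0006] ang [-0.002 -0.003  0.555] | rows needed 3.698197307159476
```

>>> {"method": "send_rows", "body": {
  "motion": [
    {"linear":[0.012,-0.007,0],"angular":[0,0,0.13]},
    {"linear":[0.024,-0.014,0],"angular":[0,0,0.26]},
    {"linear":[0.037,-0.021,0],"angular":[0,0,0.4]},
    {"linear":[0.05,-0.028,0],"angular":[0,0,0.53]},
    {"linear":[0.055,-0.032,0],"angular":[0,0,0.555]}
  ]
}}

```text
time: 10.1
tcp_pos: [524.2, 143.0, 249.4]
tcp_rot: [-3.112, -0.404, -0.003]
ft_force: [0.5, 0.1, -0.3]
finger_gap: 15.3
```

```bash
python3 - <<'E'
from h import *
imaging.capture("wrist");snap("w9")
o=telemetry.get_obs();print(o["tcp_pos"],o["tcp_rot"],o["joint_positions"].round(2))
E
```

```text
[523.98497649 142.62586999 249.26231431] [-3.11081547e+00 -4.10223676e-01 -2.79401572e-03] [-0.18  0.36 -0.21  1.81  0.09  0.98 -1.73]
```

View pics/w9.png

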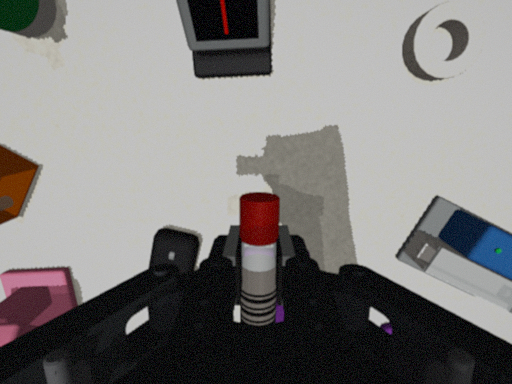

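```bash
cat >> h.py <<'E'
WIN=np.array([669.6,218.2,79.]);WY=0.262
def wframe(y=None):
    y=WY if y is None else y
    c,s,k=np.cos(y),np.sin(y),.5**.5
    X=np.array([c*k,s*k,k]);Z=np.array([c*k,s*k,-k]);return X,Z
def final(d=62,off=24.7,h=4):
    X,Z=wframe();return WIN-d*Z+off*X+h*Z, R.from_matrix(np.c_[X,np.cross(Z,X),Z])
E
python3 - <<'E'
from h import *
P,Q=final();print(P)
rows(P,Q)
Z=wframe()[1]
rows(P-60*Z,Q)
E
```

```text
[646.85690008 212.10111436 137.4777308 ]
at [524.  142.6 249.3] F [-0.2 -0.5 -1.3] gap 15.8 t 10.2
lin [ 0.1364 -0.0348  0.1122] ang [-0.003  0.783 -0.001] | rows needed 5.220920849431819
at [524.  142.6 249.3] F [-0.2 -0.5 -1.3] gap 15.8 t 10.2
lin [ 0.0941 -0.035   0.0697] ang [-0.003  0.783 -0.001] | rows needed 5.220920849431819
```

>>> {"method": "send_rows", "body": {
  "motion": [
    {"linear":[0.015,-0.007,0.0],"angular":[0,0.13,0]},
    {"linear":[0.03,-0.014,0.01],"angular":[0,0.26,0]},
    {"linear":[0.045,-0.021,0.02],"angular":[0,0.39,0]},
    {"linear":[0.06,-0.028,0.03],"angular":[0,0.52,0]},
    {"linear":[0.075,-0.035,0.04],"angular":[0,0.65,0]}
  ]
}}

```text
time: 10.7
tcp_pos: [577.2, 187.3, 217.9]
tcp_rot: [-2.937, -0.395, -0.828]
ft_force: [-0.6, -1.1, -0.7]
finger_gap: 15.1
```

```bash
python3 - <<'E'
from h import *
imaging.capture("wrist");snap("w10")
o=telemetry.get_obs();print(o["joint_positions"].round(2))
P,Q=final();rows(P,Q);rows(P-60*wframe()[1],Q)
E
```

```text
[-0.35  0.3  -0.1   2.13  0.63  0.22 -2.33]
at [579.9 185.7 219.9] F [ 0.2 -0.6 -0.4] gap 15.4 t 10.8
lin [ 0.0181 -0.0089  0.1076] ang [0.007 0.237 0.006] | rows needed 2.1889527261855926
at [579.9 185.7 219.9] F [ 0.2 -0.6 -0.4] gap 15.4 t 10.8
lin [ 0.004  -0.0085  0.0492] ang [0.007 0.237 0.006] | rows needed 1.5779756058099013
```

View pics/w10.png

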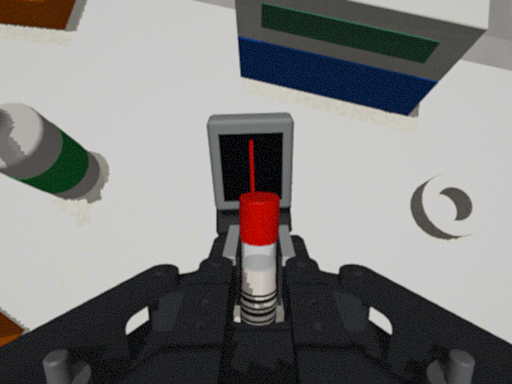

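```bash
python3 - <<'E'
import cv2
i=cv2.imread("pics/w10.png");cv2.imwrite("pics/w10c.png",cv2.resize(i[105:240,200:305],None,fx=5.5,fy=4.4,interpolation=cv2.INTER_CUBIC) if 0 else cv2.resize(i[105:225,200:305],None,fx=5,fy=5,interpolation=cv2.INTER_CUBIC))
E
```

```text
(no output)
```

View pics/w10c.png

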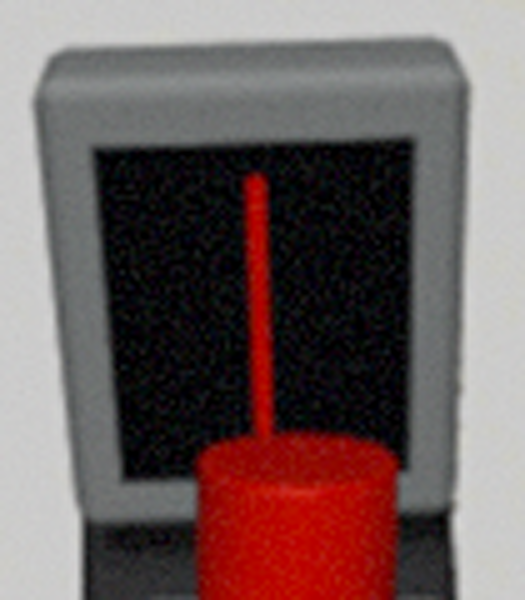

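```bash
cat > fit2.py <<'E'
from h import *
from scipy.optimize import least_squares
V=lambda a:np.array(a)/5+[200,105]
T=lambda a:np.array(a)/8+[165,120]; S=lambda a:np.array(a)/8+[215,245]
hx,hy=37,31
ws=[(V([95,150]),(hx,hy)),(V([413,140]),(hx,-hy)),(V([123,478]),(-hx,hy)),(V([408,471]),(-hx,-hy))]
W=[("top",T([155,205]),(hx,hy)),("top",T([292,163]),(hx,-hy)),("top",T([341,298]),(-hx,-hy)),("top",T([208,335]),(-hx,hy)),
("scene",S([345,217]),(hx,hy)),("scene",S([208,118]),(hx,-hy)),("scene",S([318,118]),(-hx,-hy))]
def wproj(f,x):
    d=np.load(f);k=d["k"];Tm=d["T"];q=R.from_rotvec(d["r"])
    t=q.inv().apply(x-d["p"]);v=Tm[:3,:3].T@(t-Tm[:3,3]);return np.array([k[2]+k[0]*v[0]/v[2],k[3]+k[1]*v[1]/v[2]])
def res(q,useW,useE):
    c,s,k=np.cos(q[3]),np.sin(q[3]),.5**.5
    X=np.array([c*k,s*k,k]);Y=np.array([-s,c,0]);r=[]
    if useW:
        for uv,(a,b) in ws:r+=list(wproj("w10.npz",np.array(q[:3])+a*X+b*Y)-uv)
    if useE:
        for n,uv,(a,b) in W:r+=list(proj(n,np.array(q[:3])+a*X+b*Y)-uv)
    return np.array(r)
for u in ((1,0),(0,1),(1,1)):
    s=least_squares(res,[670,217,80,.26],args=u,loss="soft_l1");print(u,s.x.round(3),s.cost.round(2),s.fun.round(1))
E
python3 fit2.py
```

```text
(1, 0) [6.73428e+02 2.17932e+02 7.46660e+01 3.02000e-01] 0.1 [ 0.  -0.1  0.2  0.1 -0.   0.3 -0.2 -0.3]
(0, 1) [6.69564e+02 2.16728e+02 7.64940e+01 2.67000e-01] 1.18 [-0.7 -0.3 -0.1 -0.2  0.4  0.5 -0.   0.9 -0.5  0.1  0.3 -0.2 -0.5  0.1]
(1, 1) [6.71629e+02 2.17409e+02 7.84480e+01 2.98000e-01] 3.69 [-0.4 -0.3  0.7  0.1 -0.5  0.9  0.1  0.6 -1.2 -0.7 -0.7 -1.2  0.3 -0.5
 -0.   0.4 -0.6  0.1 -0.2  0.2 -1.4  0.2]
```

```bash
python3 - <<'E'
from h import *
i=cv2.imread("pics/w9.png");cv2.imwrite("pics/w9c.png",cv2.resize(i[0:100,160:300],None,fx=5.5,fy=5.5,interpolation=cv2.INTER_CUBIC))
E
```

```text
(no output)
```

View pics/w9c.png

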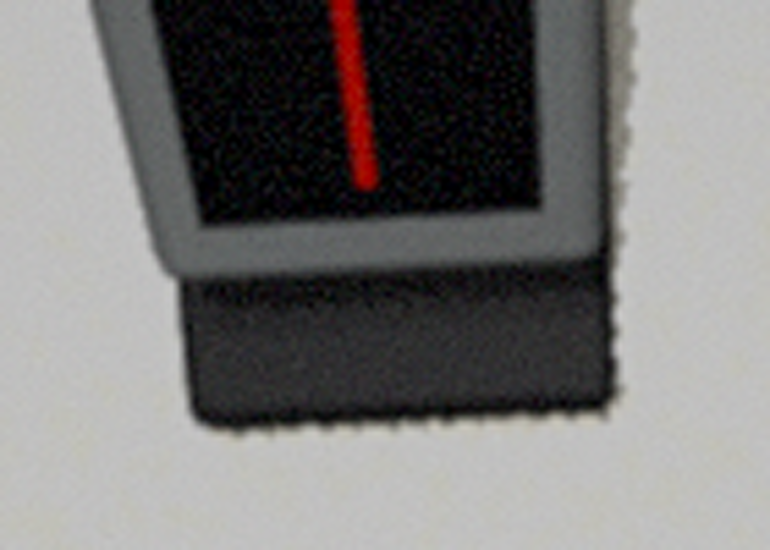

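```bash
python3 - <<'E'
from h import *
U=lambda a:np.array(a)/5.5+[160,0]
for a,b,z in (([205,428],[605,412],0),([202,224],[541,209],54),([180,277],[595,256],48)):
    d=watz("w9.npz",U(b),z)-watz("w9.npz",U(a),z);print(np.linalg.norm(d).round(1),"yaw",np.arctan2(d[0],-d[1]).round(3))
p=(watz("w9.npz",U([202,224]),53.8)+watz("w9.npz",U([541,209]),53.8))/2
print(p, p+37*wframe(.295)[0])
E
sed -i 's/^WIN=.*/WIN=np.array([671.0,217.5,79.]);WY=0.295/' h.py
python3 - <<'E'
from h import *
P,Q=final();print(P);rows(P,Q);rows(P-60*wframe()[1],Q)
E
```

```text
86.7 yaw 0.298
61.2 yaw 0.3
76.9 yaw 0.306
[646.78638512 209.90261552  53.8       ] [671.81915259 217.50922795  79.9629509 ]
[648.47050927 210.65404882 137.4777308 ]
at [579.9 185.7 219.9] F [ 0.2 -0.6 -0.4] gap 15.4 t 10.8
lin [ 0.0191 -0.0071  0.1082] ang [ 0.028  0.237 -0.02 ] | rows needed 2.202104022884408
at [579.9 185.7 219.9] F [ 0.2 -0.6 -0.4] gap 15.4 t 10.8
lin [ 0.005  -0.0053  0.0499] ang [ 0.028  0.237 -0.02 ] | rows needed 1.5941557685059577
```

```bash
sed -i 's/^WIN=.*/WIN=np.array([671.5,217.5,79.6]);WY=0.30/' h.py
python3 - <<'E'
from h import *
P,Q=final();rows(P-15*wframe()[1],Q)
E
```

```text
at [579.9 185.7 219.9] F [ 0.2 -0.6 -0.4] gap 15.4 t 10.8
lin [ 0.0163 -0.0064  0.0934] ang [ 0.031  0.237 -0.024] | rows needed 1.899998554113726
```

>>> {"method": "send_rows", "body": {
  "motion": [
    {"linear":[0.005,-0.002,0.025],"angular":[0.006,0.05,-0.005]},
    {"linear":[0.01,-0.004,0.05],"angular":[0.012,0.1,-0.01]},
    {"linear":[0.013,-0.006,0.075],"angular":[0.02,0.16,-0.015]},
    {"linear":[0.015,-0.007,0.092],"angular":[0.03,0.22,-0.02]},
    {"linear":[0.016,-0.007,0.093],"angular":[0.031,0.237,-0.024]}
  ]
}}

```text
time: 11.3
tcp_pos: [677.2, 199.1, 222.4]
tcp_rot: [-2.832, -0.452, -0.981]
ft_force: [0.7, -0.7, -1.0]
finger_gap: 15.2
```

```bash
python3 - <<'E'
from h import *
o=telemetry.get_obs();print(o["joint_positions"].round(3))
P,Q=final();rows(P,Q)
E
```

```text
[-0.031  0.459 -0.406  1.97   1.228  0.194 -2.75 ]
at [677.2 199.1 222.4] F [ 0.7 -0.7 -1. ] gap 15.2 t 11.3
lin [-0.0705 -0.0191  0.052 ] ang [-0.018  0.117  0.009] | rows needed 1.7936063970000875
```

```bash
cat > kin.py <<'E'
from h import *
import itertools
from scipy.optimize import least_squares
D=[([1.17676253,0.53716414,-0.0044312,1.53888104,0.00257287,1.06730444,-0.07118871],[209.08,-614.8,244.41],[-3.09778,-.512477,.000616]),
([-0.18,.36,-.21,1.81,.09,.98,-1.73],[523.98,142.63,249.26],[-3.1108,-.41022,-.0028]),
([-.031,.459,-.406,1.97,1.228,.194,-2.75],[677.2,199.1,222.4],[-2.832,-.452,-.981])]
for n,q in (("w8",[.11,.63,-.31,2.03,.36,.54,-.66]),("w10",[-.35,.3,-.1,2.13,.63,.22,-2.33])):
    d=np.load(n+".npz");D.append((q,d["p"],d["r"]))
def ori(q,s):
    r=R.identity()
    for k,(a,b) in enumerate(zip("zyzyzyz",s)): r=r*R.from_euler(a,b*q[k])
    return r
if __name__=="__main__":
    out=[]
    for s in itertools.product((1,-1),repeat=7):
        r=[ori(q,s).inv()*R.from_rotvec(v) for q,_,v in D]
        R_=R.concatenate(r);m=R_.mean();out.append((np.max((m.inv()*R_).magnitude()),s,m.as_rotvec().round(2)))
    out.sort(key=lambda a:a[0]);[print(a) for a in out[:6]]
E
python3 kin.py
```

```text
(np.float64(0.009071516377388145), (-1, 1, -1, 1, -1, 1, -1), array([-0.  ,  0.  ,  1.57]))
(np.float64(0.5188514762988717), (-1, 1, 1, 1, -1, 1, -1), array([0.08, 0.23, 1.28]))
(np.float64(0.730545597941062), (-1, -1, 1, 1, -1, 1, -1), array([0.83, 0.11, 1.11]))
(np.float64(0.7570647375076411), (-1, 1, -1, -1, 1, 1, 1), array([ 1.86,  2.06, -0.66]))
(np.float64(0.8242991050778883), (-1, -1, -1, 1, -1, 1, -1), array([0.79, 0.  , 1.52]))
(np.float64(0.8698582635892862), (-1, -1, -1, -1, -1, -1, -1), array([-0.36,  0.37,  1.54]))
```

```bash
cat >> kin.py <<'E'
SG=(-1,1,-1,1,-1,1,-1)
def fk(q,A):
    A=np.asarray(A).reshape(7,3);r=R.identity();p=np.zeros(3)
    for k in range(7):
        r=r*R.from_euler("zyzyzyz"[k],SG[k]*q[k]);p=p+r.apply(A[k])
    return p,r*R.from_euler("z",np.pi/2)
def fitA():
    a0=np.zeros((7,3));a0[0,2]=300;a0[2,2]=350;a0[4,2]=350;a0[6,2]=250
    free=[(0,1),(0,2),(2,0),(2,1),(2,2),(3,0),(4,0),(4,1),(4,2),(5,0),(6,2)]
    def full(x):
        a=a0.copy()
        for f,v in zip(free,x):a[f]=v
        return a
    def f(x):
        a=full(x);e=[]
        for q,p,_ in D:e+=list((fk(q,a)[0]-p)/2)
        pr=np.array([a0[g] for g in free]);sc=np.array([300. if g in((0,2),(2,2),(4,2),(6,2)) else 40 for g in free])
        return np.r_[e,(x-pr)/sc*.3]
    s=least_squares(f,[a0[g] for g in free]);return full(s.x),s.fun[:len(D)*3]*2
if __name__=="__main__":
    A,e=fitA();print(A.round(1));print(e.round(1))
E
python3 kin.py
```

```text
(np.float64(0.009071516377388145), (-1, 1, -1, 1, -1, 1, -1), array([-0.  ,  0.  ,  1.57]))
(np.float64(0.5188514762988717), (-1, 1, 1, 1, -1, 1, -1), array([0.08, 0.23, 1.28]))
(np.float64(0.730545597941062), (-1, -1, 1, 1, -1, 1, -1), array([0.83, 0.11, 1.11]))
(np.float64(0.7570647375076411), (-1, 1, -1, -1, 1, 1, 1), array([ 1.86,  2.06, -0.66]))
(np.float64(0.8242991050778883), (-1, -1, -1, 1, -1, 1, -1), array([0.79, 0.  , 1.52]))
(np.float64(0.8698582635892862), (-1, -1, -1, -1, -1, -1, -1), array([-0.36,  0.37,  1.54]))
[[  0.  -24.8 346.1]
 [  0.    0.    0. ]
 [  1.1 -22.9 502.2]
 [ -6.2   0.    0. ]
 [  0.6   3.7 437.6]
 [ -4.5   0.    0. ]
 [  0.    0.  325.8]]
[ 0.7  0.7 -0.1  1.  -0.1  0.1  0.  -0.1  0.1 -0.5 -1.4  0.2 -0.2  0.9
 -0.3]
```

```bash
cat > ik.py <<'E'
from kin import *
A,_=fitA()
lo=np.array([-2.7,-.37,-1.27,.24,-1.31,.19,-2.76]);hi=np.array([2.7,2.16,1.26,2.4,4.45,1.91,2.76])
def ik(P,Q,q0,w=0.0,m=.08):
    def f(q):
        p,r=fk(q,A);return np.r_[(p-P)/10,(Q.inv()*r).as_rotvec()*20,w*(q-q0)]
    s=least_squares(f,np.clip(q0,lo+m+.001,hi-m-.001),bounds=(lo+m,hi-m))
    p,r=fk(s.x,A);return s.x,np.linalg.norm(p-P),(Q.inv()*r).magnitude()
if __name__=="__main__":
    rng=np.random.default_rng(0);q9=np.array([-0.18,.36,-.21,1.81,.09,.98,-1.73])
    P,Q=final();X,Z=wframe();M=P-24.7*X-4*Z
    for phi in np.radians([-75,-60,-45,-30,-15,0,15,30,45,60,75]):
        Qp=R.from_rotvec(X*phi)*Q;Pp=M+Qp.apply([24.7,0,4]);best=[]
        for t in range(25):
            q0=q9+rng.normal(0,.5,7) if t<12 else rng.uniform(lo,hi)
            q,e,a=ik(Pp,Qp,q0,.02)
            if e<2 and a<.01: best.append((np.abs(q-q9).max(),q.round(2)))
        best.sort(key=lambda b:b[0]);print(int(round(np.degrees(phi))),Qp.apply([0,0,1]).round(2),len(best),[ (round(b[0],2),b[1].tolist()) for b in best[:2]])
E
python3 ik.py
```

```text
-75 [ 0.46 -0.87 -0.18] 0 []
-60 [ 0.59 -0.72 -0.35] 19 [(np.float64(1.36), [-1.52, 1.42, 1.15, 1.72, 0.05, 0.68, -2.68]), (np.float64(1.36), [-1.52, 1.42, 1.15, 1.72, 0.05, 0.68, -2.68])]
-45 [ 0.69 -0.53 -0.5 ] 16 [(np.float64(1.34), [-1.52, 1.24, 1.1, 1.91, 0.14, 0.34, -2.68]), (np.float64(1.34), [-1.52, 1.24, 1.1, 1.91, 0.14, 0.34, -2.68])]
-30 [ 0.73 -0.3  -0.61] 6 [(np.float64(4.25), [-1.3, 0.87, 0.78, 2.05, 1.48, 0.27, 2.52]), (np.float64(4.28), [-1.06, 0.74, 0.44, 2.03, 1.57, 0.53, 2.55])]
-15 [ 0.73 -0.05 -0.68] 8 [(np.float64(3.27), [-1.12, 0.73, 0.66, 2.15, 2.66, 0.27, 1.54]), (np.float64(3.27), [-1.12, 0.73, 0.66, 2.15, 2.66, 0.27, 1.54])]
0 [ 0.68  0.21 -0.71] 9 [(np.float64(3.12), [-0.67, 0.59, 0.29, 2.18, 3.21, 0.38, 1.3]), (np.float64(3.12), [-0.62, 0.58, 0.23, 2.17, 3.14, 0.38, 1.39])]
15 [ 0.58  0.45 -0.68] 7 [(np.float64(3.67), [0.29, 0.7, -0.68, 2.1, 3.09, 0.27, 1.94]), (np.float64(3.67), [-0.14, 0.6, -0.14, 2.13, 3.76, 0.41, 1.08])]
30 [ 0.44  0.66 -0.61] 2 [(np.float64(4.02), [-0.89, 1.19, 1.18, 2.09, 4.11, 1.6, 0.23]), (np.float64(4.28), [-0.21, 0.68, 0.14, 2.05, 4.37, 0.78, 0.57])]
45 [ 0.27  0.82 -0.5 ] 24 [(np.float64(0.98), [0.8, 1.25, -1.19, 1.84, 0.13, 0.3, -0.82]), (np.float64(0.98), [0.8, 1.25, -1.19, 1.84, 0.13, 0.3, -0.82])]
60 [ 0.08  0.93 -0.35] 18 [(np.float64(1.19), [0.79, 1.39, -1.19, 1.65, -0.08, 0.64, -0.54]), (np.float64(1.19), [0.79, 1.39, -1.19, 1.65, -0.08, 0.64, -0.54])]
75 [-0.11  0.98 -0.18] 17 [(np.float64(1.28), [0.73, 1.51, -1.19, 1.44, -0.14, 0.98, -0.45]), (np.float64(1.28), [0.73, 1.51, -1.19, 1.44, -0.14, 0.98, -0.45])]
```

```bash
cat > step.py <<'E'
from ik import *
import sys
def run(G,n=5,maxrot=.135,maxlin=40,do=True):
    o=telemetry.get_obs();q=o["joint_positions"];p0,r0=fk(q,A)
    print("t",round(o["time"],2),"q",q.round(2).tolist(),"tcp",o["tcp_pos"].round(0),"F",o["ft_force"].round(1),"gap",round(o["finger_gap"],1),"modelerr",np.linalg.norm(p0-o["tcp_pos"]).round(1))
    d=G-q;N=1
    while True:
        a=fk(q,A);b=fk(q+d/N,A)
        if (a[1].inv()*b[1]).magnitude()<maxrot and np.linalg.norm(a[0]-b[0])<maxlin and np.abs(d/N).max()<.19:break
        N+=1
    print("rows left",N)
    for k in range(1,n+1):
        p,r=fk(q+d*min(k,N)/N,A);print("{\"linear\": %s, \"angular\": %s}"%((r0.inv().apply(p-p0)/1000).round(3).tolist(),(r0.inv()*r).as_rotvec().round(3).tolist()),p.round(0))
    return q,d,N
E
python3 - <<'E'
from step import *
P,Q=final();Z=wframe()[1]
best=None
for q0 in ([-.62,.5,.23,2.17,3.14,.38,1.39],[-.5,.45,.1,2.2,3.14,.4,1.4]):
    for d in (0,60):
        print(d,[x if np.isscalar(x) else x.round(3).tolist() for x in ik(P-d*Z,Q,np.array(q0),.02)])
G=ik(P-60*Z,Q,np.array([-.5,.45,.1,2.2,3.14,.4,1.4]),.02)[0]
q,d,N=run(G)
for k in range(0,N+1,4):
    p,r=fk(q+d*k/N,A);print(k,p.round(0),"z",r.apply([0,0,1]).round(2),"x",r.apply([1,0,0]).round(2))
E
```

```text
0 [[-0.621, 0.58, 0.23, 2.173, 3.138, 0.377, 1.395], np.float64(7.353856556415596e-06), 3.517994866598909e-08]
60 [[-0.674, 0.44, 0.27, 2.267, 3.111, 0.329, 1.428], np.float64(2.5108837901603272e-05), 3.318521328591604e-07]
0 [[-0.581, 0.575, 0.181, 2.17, 3.083, 0.374, 1.465], np.float64(2.420338080670429e-05), 5.09848177067366e-07]
60 [[-0.63, 0.435, 0.217, 2.264, 3.052, 0.327, 1.498], np.float64(4.992176134385299e-05), 9.229997526514619e-07]
t 11.3 q [-0.03, 0.46, -0.41, 1.97, 1.23, 0.19, -2.75] tcp [677. 199. 222.] F [ 0.7 -0.7 -1. ] gap 15.2 modelerr 0.7
rows left 47
{"linear": [-0.003, 0.002, 0.001], "angular": [-0.009, -0.002, -0.134]} [676. 197. 220.]
{"linear": [-0.007, 0.004, 0.002], "angular": [-0.018, -0.005, -0.268]} [674. 195. 217.]
{"linear": [-0.01, 0.005, 0.003], "angular": [-0.026, -0.008, -0.402]} [673. 193. 215.]
{"linear": [-0.012, 0.007, 0.003], "angular": [-0.034, -0.012, -0.535]} [672. 191. 212.]
{"linear": [-0.015, 0.009, 0.004], "angular": [-0.041, -0.017, -0.669]} [671. 189. 210.]
0 [677. 200. 223.] z [ 0.59  0.2  -0.78] x [0.75 0.24 0.62]
4 [672. 191. 212.] z [ 0.6   0.17 -0.79] x [0.49 0.7  0.52]
8 [668. 183. 204.] z [ 0.61  0.14 -0.78] x [0.12 0.96 0.26]
12 [664. 176. 198.] z [ 0.62  0.11 -0.77] x [-0.28  0.95 -0.09]
16 [661. 171. 194.] z [ 0.64  0.1  -0.76] x [-0.6   0.68 -0.41]
20 [658. 169. 191.] z [ 0.65  0.09 -0.75] x [-0.75  0.22 -0.62]
24 [654. 168. 190.] z [ 0.67  0.09 -0.74] x [-0.69 -0.3  -0.66]
28 [650. 170. 189.] z [ 0.68  0.1  -0.73] x [-0.44 -0.74 -0.51]
32 [644. 173. 188.] z [ 0.69  0.11 -0.72] x [-0.07 -0.97 -0.22]
36 [637. 178. 187.] z [ 0.69  0.13 -0.71] x [ 0.32 -0.94  0.14]
40 [629. 185. 185.] z [ 0.69  0.16 -0.7 ] x [ 0.61 -0.64  0.46]
44 [618. 192. 183.] z [ 0.69  0.19 -0.7 ] x [ 0.73 -0.18  0.66]
```

```bash
python3 - <<'E'
from step import *
P,Q=final();Z=wframe()[1]
for v in ([0,0,60],[0,0,100],[40,0,80]):
  r=ik(P-60*Z+v,Q,np.array([-.6,.43,.2,2.2,3.1,.4,1.45]),.02);print(v,r[0].round(3).tolist(),r[1])
G=ik(P-60*Z+[0,0,60],Q,np.array([-.6,.43,.2,2.2,3.1,.4,1.45]),.02)[0];np.save("G.npy",G)
q,d,N=run(G)
for k in range(0,N+1,6):
    p,r=fk(q+d*k/N,A);print(k,p.round(0),"z",r.apply([0,0,1]).round(2),"x",r.apply([1,0,0]).round(2))
E
```

```text
[0, 0, 60] [-0.047, 0.333, -0.45, 2.195, 2.15, 0.27, 2.523] 0.0014458027022495946
[0, 0, 100] [0.057, 0.277, -0.567, 2.186, 1.992, 0.27, 2.68] 2.293329547373437
[40, 0, 80] [-1.097, 0.437, 0.856, 2.165, 4.202, 0.27, 0.299] 0.001107885211771482
t 11.3 q [-0.03, 0.46, -0.41, 1.97, 1.23, 0.19, -2.75] tcp [677. 199. 222.] F [ 0.7 -0.7 -1. ] gap 15.2 modelerr 0.7
rows left 47
{"linear": [-0.001, 0.0, -0.001], "angular": [-0.002, 0.001, -0.133]} [675. 199. 223.]
{"linear": [-0.003, 0.0, -0.002], "angular": [-0.005, 0.001, -0.267]} [674. 199. 223.]
{"linear": [-0.004, -0.0, -0.003], "angular": [-0.007, 0.002, -0.4]} [672. 198. 223.]
{"linear": [-0.005, -0.0, -0.004], "angular": [-0.01, 0.002, -0.534]} [671. 198. 223.]
{"linear": [-0.006, -0.0, -0.006], "angular": [-0.012, 0.002, -0.667]} [669. 197. 223.]
0 [677. 200. 223.] z [ 0.59  0.2  -0.78] x [0.75 0.24 0.62]
6 [667. 197. 223.] z [ 0.6   0.19 -0.78] x [0.3  0.85 0.43]
12 [658. 194. 224.] z [ 0.61  0.18 -0.77] x [-0.32  0.95 -0.03]
18 [650. 192. 226.] z [ 0.62  0.18 -0.77] x [-0.74  0.47 -0.49]
24 [641. 192. 229.] z [ 0.63  0.18 -0.76] x [-0.7  -0.29 -0.65]
30 [633. 192. 231.] z [ 0.64  0.18 -0.74] x [-0.24 -0.88 -0.42]
36 [625. 193. 234.] z [ 0.66  0.19 -0.73] x [ 0.36 -0.93  0.08]
42 [616. 195. 238.] z [ 0.67  0.2  -0.72] x [ 0.72 -0.43  0.55]
```

```bash
python3 - <<'E'
from step import *
G=np.array([-.6,.36,.2,2.2,3.05,.36,1.5]);np.save("G.npy",G)
q,d,N=run(G)
for k in range(0,N+1,6):
    p,r=fk(q+d*k/N,A);print(k,p.round(0),"z",r.apply([0,0,1]).round(2),"x",r.apply([1,0,0]).round(2))
E
```

```text
t 11.3 q [-0.03, 0.46, -0.41, 1.97, 1.23, 0.19, -2.75] tcp [677. 199. 222.] F [ 0.7 -0.7 -1. ] gap 15.2 modelerr 0.7
rows left 47
{"linear": [-0.002, 0.002, 0.0], "angular": [-0.01, 0.001, -0.134]} [677. 197. 222.]
{"linear": [-0.003, 0.005, 0.0], "angular": [-0.021, 0.001, -0.267]} [676. 195. 221.]
{"linear": [-0.004, 0.007, 0.0], "angular": [-0.031, -0.0, -0.401]} [676. 192. 220.]
{"linear": [-0.005, 0.009, 0.0], "angular": [-0.041, -0.002, -0.534]} [676. 190. 219.]
{"linear": [-0.006, 0.011, 0.0], "angular": [-0.051, -0.005, -0.667]} [676. 188. 219.]
0 [677. 200. 223.] z [ 0.59  0.2  -0.78] x [0.75 0.24 0.62]
6 [676. 186. 219.] z [ 0.62  0.15 -0.77] x [0.31 0.86 0.41]
12 [677. 175. 220.] z [ 0.65  0.11 -0.75] x [-0.27  0.96 -0.09]
18 [679. 169. 226.] z [ 0.69  0.09 -0.72] x [-0.66  0.49 -0.57]
24 [681. 169. 234.] z [ 0.72  0.09 -0.68] x [-0.64 -0.28 -0.72]
30 [680. 174. 244.] z [ 0.75  0.11 -0.65] x [-0.24 -0.87 -0.43]
36 [677. 185. 253.] z [ 0.77  0.15 -0.61] x [ 0.29 -0.95  0.13]
42 [669. 200. 261.] z [ 0.78  0.21 -0.59] x [ 0.61 -0.47  0.64]
```

Good, clear of everything. Start spinning.

>>> {"method": "send_rows", "body": {
  "motion": [
    {"linear":[-0.002,0.002,0],"angular":[-0.01,0.001,-0.134]},
    {"linear":[-0.003,0.005,0],"angular":[-0.021,0.001,-0.267]},
    {"linear":[-0.004,0.007,0],"angular":[-0.031,0,-0.4]},
    {"linear":[-0.005,0.009,0],"angular":[-0.041,-0.002,-0.534]},
    {"linear":[-0.006,0.011,0],"angular":[-0.051,-0.005,-0.667]}
  ]
}}

```text
time: 11.8
tcp_pos: [676.1, 185.8, 219.5]
tcp_rot: [2.495, 1.315, 0.972]
ft_force: [-0.7, -0.4, -0.2]
finger_gap: 14.9
```

```bash
python3 -c "
from step import *
run(np.load('G.npy'))"
```

```text
t 11.8 q [-0.03, 0.46, -0.41, 1.99, 1.44, 0.24, -2.3] tcp [676. 186. 220.] F [-0.7 -0.4 -0.2] gap 14.9 modelerr 0.7
rows left 42
{"linear": [-0.002, 0.001, 0.0], "angular": [-0.01, -0.003, -0.133]} [676. 184. 219.]
{"linear": [-0.003, 0.003, 0.0], "angular": [-0.019, -0.006, -0.267]} [676. 182. 218.]
{"linear": [-0.004, 0.004, -0.0], "angular": [-0.028, -0.01, -0.4]} [677. 180. 218.]
{"linear": [-0.005, 0.005, -0.0], "angular": [-0.037, -0.015, -0.533]} [677. 178. 219.]
{"linear": [-0.006, 0.006, -0.0], "angular": [-0.045, -0.021, -0.666]} [677. 177. 219.]
```

Following the plan well.

>>> {"method": "send_rows", "body": {
  "motion": [
    {"linear":[-0.002,0.001,0],"angular":[-0.01,-0.003,-0.133]},
    {"linear":[-0.003,0.003,0],"angular":[-0.019,-0.006,-0.267]},
    {"linear":[-0.004,0.004,0],"angular":[-0.028,-0.01,-0.4]},
    {"linear":[-0.005,0.005,0],"angular":[-0.037,-0.015,-0.533]},
    {"linear":[-0.006,0.006,0],"angular":[-0.045,-0.021,-0.666]}
  ]
}}

```text
time: 12.3
tcp_pos: [677.7, 176.1, 220.2]
tcp_rot: [1.796, 1.898, 0.783]
ft_force: [-0.5, -0.3, -0.2]
finger_gap: 15.1
```

```bash
python3 -c "
from step import *
run(np.load('G.npy'))"
```

```text
t 12.3 q [-0.07, 0.45, -0.37, 2.02, 1.63, 0.27, -1.83] tcp [678. 176. 220.] F [-0.5 -0.3 -0.2] gap 15.1 modelerr 1.6
rows left 37
{"linear": [-0.001, 0.001, -0.0], "angular": [-0.008, -0.006, -0.133]} [678. 174. 219.]
{"linear": [-0.003, 0.001, -0.0], "angular": [-0.015, -0.012, -0.266]} [679. 173. 220.]
{"linear": [-0.004, 0.002, -0.001], "angular": [-0.022, -0.019, -0.399]} [679. 171. 221.]
{"linear": [-0.004, 0.003, -0.001], "angular": [-0.028, -0.026, -0.532]} [680. 171. 221.]
{"linear": [-0.005, 0.004, -0.002], "angular": [-0.034, -0.034, -0.665]} [680. 170. 222.]
```

>>> {"method": "send_rows", "body": {
  "motion": [
    {"linear":[-0.001,0.001,0],"angular":[-0.008,-0.006,-0.133]},
    {"linear":[-0.003,0.001,0],"angular":[-0.015,-0.012,-0.266]},
    {"linear":[-0.004,0.002,-0.001],"angular":[-0.022,-0.019,-0.4]},
    {"linear":[-0.004,0.003,-0.001],"angular":[-0.028,-0.026,-0.532]},
    {"linear":[-0.005,0.004,-0.002],"angular":[-0.034,-0.034,-0.665]}
  ]
}}

```text
time: 12.8
tcp_pos: [679.8, 169.8, 225.0]
tcp_rot: [1.021, 2.236, 0.523]
ft_force: [0.5, 0.2, -0.5]
finger_gap: 14.9
```

```bash
python3 -c "
from step import *
run(np.load('G.npy'),maxrot=.142)"
```

```text
t 12.8 q [-0.15, 0.43, -0.29, 2.04, 1.82, 0.28, -1.37] tcp [680. 170. 225.] F [ 0.5  0.2 -0.5] gap 14.9 modelerr 2.4
rows left 30
{"linear": [-0.001, 0.0, -0.0], "angular": [-0.005, -0.008, -0.141]} [680. 167. 224.]
{"linear": [-0.002, 0.001, -0.001], "angular": [-0.01, -0.017, -0.283]} [681. 167. 226.]
{"linear": [-0.003, 0.002, -0.002], "angular": [-0.014, -0.025, -0.424]} [681. 167. 227.]
{"linear": [-0.004, 0.003, -0.002], "angular": [-0.017, -0.035, -0.565]} [682. 167. 228.]
{"linear": [-0.004, 0.004, -0.003], "angular": [-0.02, -0.044, -0.706]} [682. 167. 230.]
```

>>> {"method": "send_rows", "body": {
  "motion": [
    {"linear":[-0.001,0,0],"angular":[-0.005,-0.008,-0.141]},
    {"linear":[-0.002,0.001,-0.001],"angular":[-0.01,-0.017,-0.283]},
    {"linear":[-0.003,0.002,-0.002],"angular":[-0.014,-0.025,-0.424]},
    {"linear":[-0.004,0.003,-0.002],"angular":[-0.017,-0.035,-0.565]},
    {"linear":[-0.004,0.004,-0.003],"angular":[-0.02,-0.044,-0.706]}
  ]
}}

```text
time: 13.3
tcp_pos: [682.1, 167.5, 232.1]
tcp_rot: [0.177, 2.344, 0.196]
ft_force: [-1.5, 0.4, 0.0]
finger_gap: 15.2
```

```bash
python3 -c "
from step import *
run(np.load('G.npy'),maxrot=.142)"
```

```text
t 13.3 q [-0.24, 0.42, -0.18, 2.07, 2.04, 0.29, -0.91] tcp [682. 168. 232.] F [-1.5  0.4  0. ] gap 15.2 modelerr 3.3
rows left 25
{"linear": [-0.001, 0.001, -0.001], "angular": [-0.002, -0.009, -0.141]} [683. 165. 232.]
{"linear": [-0.002, 0.001, -0.002], "angular": [-0.003, -0.018, -0.282]} [683. 166. 233.]
{"linear": [-0.003, 0.002, -0.003], "angular": [-0.004, -0.027, -0.422]} [683. 166. 235.]
{"linear": [-0.004, 0.004, -0.004], "angular": [-0.004, -0.036, -0.563]} [683. 167. 237.]
{"linear": [-0.005, 0.005, -0.005], "angular": [-0.003, -0.046, -0.703]} [683. 168. 238.]
```

>>> {"method": "send_rows", "body": {
  "motion": [
    {"linear":[-0.001,0.001,-0.001],"angular":[-0.002,-0.009,-0.141]},
    {"linear":[-0.002,0.001,-0.002],"angular":[-0.003,-0.018,-0.282]},
    {"linear":[-0.003,0.002,-0.003],"angular":[-0.004,-0.027,-0.422]},
    {"linear":[-0.004,0.004,-0.004],"angular":[-0.004,-0.036,-0.563]},
    {"linear":[-0.005,0.005,-0.005],"angular":[-0.003,-0.046,-0.703]}
  ]
}}

```text
time: 13.8
tcp_pos: [682.4, 169.9, 241.4]
tcp_rot: [-0.634, 2.212, -0.155]
ft_force: [0.1, -0.1, 0.2]
finger_gap: 14.9
```

```bash
python3 -c "
from step import *
run(np.load('G.npy'),maxrot=.142)"
```

```text
t 13.8 q [-0.35, 0.4, -0.05, 2.1, 2.27, 0.29, -0.46] tcp [682. 170. 241.] F [ 0.1 -0.1  0.2] gap 14.9 modelerr 4.2
rows left 20
{"linear": [-0.002, 0.001, -0.001], "angular": [0.001, -0.009, -0.14]} [683. 167. 241.]
{"linear": [-0.003, 0.001, -0.002], "angular": [0.002, -0.017, -0.28]} [683. 169. 243.]
{"linear": [-0.005, 0.002, -0.003], "angular": [0.005, -0.026, -0.42]} [683. 170. 245.]
{"linear": [-0.007, 0.004, -0.005], "angular": [0.007, -0.035, -0.56]} [682. 172. 246.]
{"linear": [-0.008, 0.005, -0.006], "angular": [0.011, -0.043, -0.699]} [682. 174. 248.]
```

>>> {"method": "send_rows", "body": {
  "motion": [
    {"linear":[-0.002,0.001,-0.001],"angular":[0.001,-0.009,-0.14]},
    {"linear":[-0.003,0.001,-0.002],"angular":[0.002,-0.017,-0.28]},
    {"linear":[-0.005,0.002,-0.003],"angular":[0.005,-0.026,-0.42]},
    {"linear":[-0.007,0.004,-0.005],"angular":[0.007,-0.035,-0.56]},
    {"linear":[-0.008,0.005,-0.006],"angular":[0.011,-0.043,-0.699]}
  ]
}}

```text
time: 14.3
tcp_pos: [680.5, 176.6, 250.7]
tcp_rot: [-1.37, 1.857, -0.506]
ft_force: [0.1, 0.3, -0.2]
finger_gap: 15.0
```

```bash
python3 -c "
from step import *
run(np.load('G.npy'),maxrot=.142)"
```

```text
t 14.3 q [-0.47, 0.39, 0.08, 2.13, 2.52, 0.29, -0.04] tcp [680. 177. 251.] F [ 0.1  0.3 -0.2] gap 15.0 modelerr 5.1
rows left 15
{"linear": [-0.002, 0.0, -0.001], "angular": [0.003, -0.008, -0.139]} [681. 174. 251.]
{"linear": [-0.005, 0.001, -0.003], "angular": [0.008, -0.016, -0.278]} [681. 176. 252.]
{"linear": [-0.007, 0.001, -0.004], "angular": [0.013, -0.024, -0.417]} [680. 179. 254.]
{"linear": [-0.01, 0.002, -0.005], "angular": [0.019, -0.032, -0.556]} [678. 181. 255.]
{"linear": [-0.013, 0.003, -0.007], "angular": [0.025, -0.039, -0.695]} [677. 184. 256.]
```

>>> {"method": "send_rows", "body": {
  "motion": [
    {"linear":[-0.002,0,-0.001],"angular":[0.003,-0.008,-0.139]},
    {"linear":[-0.005,0.001,-0.003],"angular":[0.008,-0.016,-0.278]},
    {"linear":[-0.007,0.001,-0.004],"angular":[0.013,-0.024,-0.417]},
    {"linear":[-0.01,0.002,-0.005],"angular":[0.019,-0.032,-0.556]},
    {"linear":[-0.013,0.003,-0.007],"angular":[0.025,-0.039,-0.695]}
  ]
}}

```text
time: 14.8
tcp_pos: [675.2, 187.7, 258.8]
tcp_rot: [-1.985, 1.294, -0.835]
ft_force: [-0.8, 1.1, -0.4]
finger_gap: 14.9
```

```bash
python3 -c "
from step import *
run(np.load('G.npy'),maxrot=.142)"
```

```text
t 14.8 q [-0.59, 0.38, 0.21, 2.16, 2.78, 0.3, 0.38] tcp [675. 188. 259.] F [-0.8  1.1 -0.4] gap 14.9 modelerr 6.0
rows left 10
{"linear": [-0.003, -0.001, -0.001], "angular": [0.006, -0.007, -0.138]} [676. 185. 259.]
{"linear": [-0.006, -0.001, -0.003], "angular": [0.014, -0.014, -0.276]} [675. 188. 260.]
{"linear": [-0.01, -0.002, -0.004], "angular": [0.022, -0.02, -0.415]} [673. 191. 261.]
{"linear": [-0.013, -0.003, -0.005], "angular": [0.032, -0.026, -0.553]} [671. 195. 261.]
{"linear": [-0.016, -0.003, -0.007], "angular": [0.042, -0.031, -0.69]} [669. 198. 262.]
```

```bash
python3 -c "
from h import *
P,Q=final();Z=wframe()[1]
rows(P-60*Z,Q);rows(P,Q)"
```

```text
at [675.2 187.7 258.8] F [-0.8  1.1 -0.4] gap 14.9 t 14.8
lin [-0.0445  0.0933 -0.0026] ang [-0.023 -0.164 -1.417] | rows needed 9.513232694131258
at [675.2 187.7 258.8] F [-0.8  1.1 -0.4] gap 14.9 t 14.8
lin [-0.0505  0.1001  0.0567] ang [-0.023 -0.164 -1.417] | rows needed 9.513232694131258
```

>>> {"method": "send_rows", "body": {
  "motion": [
    {"linear":[-0.003,0.006,-0.001],"angular":[-0.002,-0.016,-0.14]},
    {"linear":[-0.007,0.013,-0.001],"angular":[-0.004,-0.032,-0.28]},
    {"linear":[-0.011,0.021,-0.002],"angular":[-0.007,-0.048,-0.42]},
    {"linear":[-0.015,0.03,-0.002],"angular":[-0.009,-0.064,-0.56]},
    {"linear":[-0.02,0.042,-0.002],"angular":[-0.012,-0.08,-0.7]}
  ]
}}

```text
time: 15.3
tcp_pos: [645.2, 191.0, 225.8]
tcp_rot: [-2.485, 0.533, -1.043]
ft_force: [-0.6, 0.4, -0.7]
finger_gap: 14.6
```

```bash
python3 -c "
from h import *
P,Q=final();Z=wframe()[1]
print(telemetry.get_obs()['joint_positions'].round(2))
rows(P-60*Z,Q);rows(P,Q)"
```

```text
[-0.63  0.4   0.28  2.21  3.11  0.33  0.75]
at [645.2 191.  225.8] F [-0.6  0.4 -0.7] gap 14.6 t 15.3
lin [-0.0537  0.0232  0.0037] ang [-0.01  -0.087 -0.713] | rows needed 4.791716987411508
at [645.2 191.  225.8] F [-0.6  0.4 -0.7] gap 14.6 t 15.3
lin [-0.0583  0.0256  0.0635] ang [-0.01  -0.087 -0.713] | rows needed 4.791716987411508
```

>>> {"method": "send_rows", "body": {
  "motion": [
    {"linear":[-0.01,0.005,0.001],"angular":[-0.002,-0.017,-0.143]},
    {"linear":[-0.021,0.01,0.003],"angular":[-0.004,-0.035,-0.286]},
    {"linear":[-0.032,0.015,0.006],"angular":[-0.006,-0.052,-0.428]},
    {"linear":[-0.044,0.02,0.01],"angular":[-0.008,-0.07,-0.571]},
    {"linear":[-0.054,0.023,0.014],"angular":[-0.01,-0.087,-0.713]}
  ]
}}

```text
time: 15.8
tcp_pos: [616.2, 199.4, 174.7]
tcp_rot: [-2.771, -0.423, -1.151]
ft_force: [0.3, -0.2, -0.7]
finger_gap: 15.4
```

```bash
python3 -c "
from h import *
snap('w11')
P,Q=final();Z=wframe()[1]
print(telemetry.get_obs()['joint_positions'].round(2))
rows(P,Q)"
```

```text
[-0.79  0.49  0.43  2.25  3.35  0.35  1.18]
at [615.2 200.6 173.3] F [-1.1  0.7 -1.9] gap 15.2 t 15.85
lin [0.0001 0.0005 0.0498] ang [0.001 0.001 0.012] | rows needed 0.9961672591094635
```

View pics/w11.png

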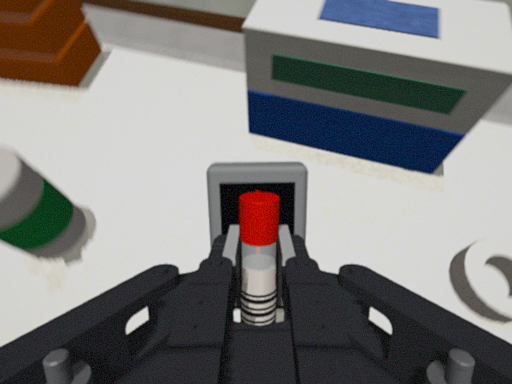

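>>> {"method": "send_rows", "body": {
  "motion": [
    {"linear":[0,0,0.013],"angular":[0.001,0.001,0.012]},
    {"linear":[0,0,0.027],"angular":[0.001,0.001,0.012]},
    {"linear":[0,0,0.04],"angular":[0.001,0.001,0.012]},
    {"linear":[0,0,0.048],"angular":[0.001,0.001,0.012]},
    {"linear":[0,0,0.05],"angular":[0.001,0.001,0.012]}
  ]
}}

```text
time: 16.35
tcp_pos: [649.7, 210.6, 138.3]
tcp_rot: [-2.769, -0.415, -1.149]
ft_force: [-0.0, 0.1, 0.5]
finger_gap: 15.4
```

```bash
python3 -c "
from h import *
imaging.capture('wrist')
snap('w12')
for n in ('scene','top'):
    c=imaging.capture(n);cv2.imwrite(f'pics/{n}9f.png',c['img'])
i=cv2.imread('pics/scene9f.png');cv2.imwrite('pics/s9.png',cv2.resize(i[205:325,180:320],None,fx=5,fy=5,interpolation=cv2.INTER_CUBIC))
i=cv2.imread('pics/top9f.png');cv2.imwrite('pics/t9.png',cv2.resize(i[110:210,150:290],None,fx=5,fy=5,interpolation=cv2.INTER_CUBIC))
P,Q=final();Z=wframe()[1]
print(telemetry.get_obs()['joint_positions'].round(2))
rows(P,Q)"
```

```text
[-0.74  0.61  0.4   2.17  3.36  0.39  1.14]
at [648.9 210.7 138.5] F [-0.3 -0.6  1. ] gap 15.1 t 16.55
lin [-0.0002  0.0002  0.0003] ang [-0.    -0.    -0.001] | rows needed 0.008424087316521563
```

View pics/s9.png

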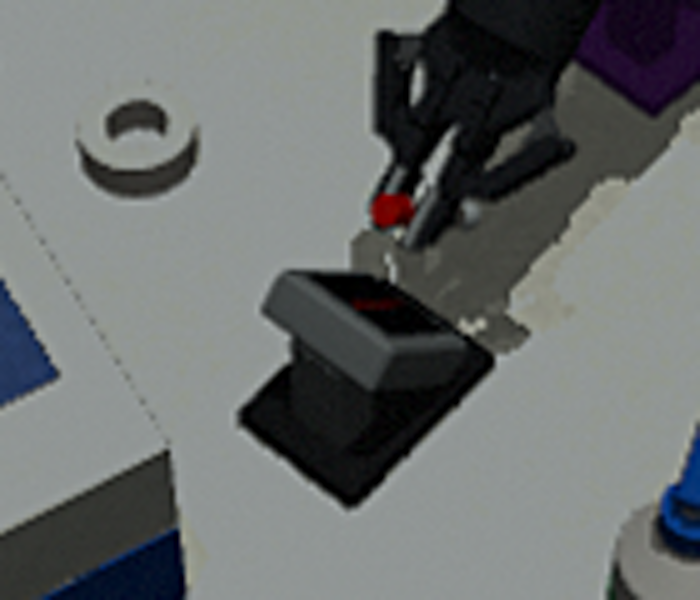

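View pics/t9.png

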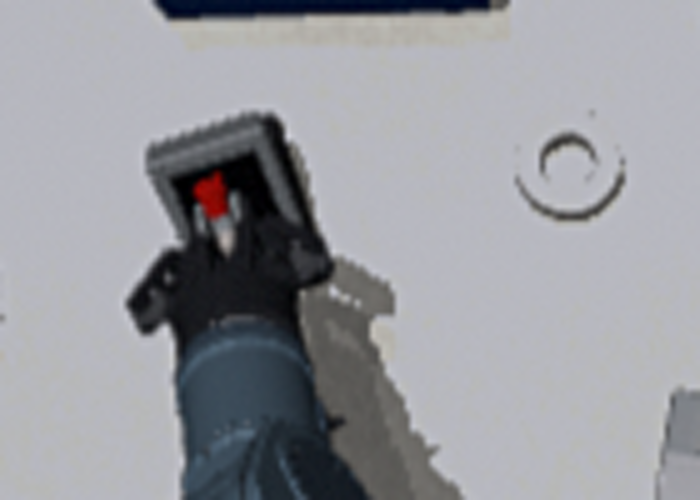

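View pics/w12.png

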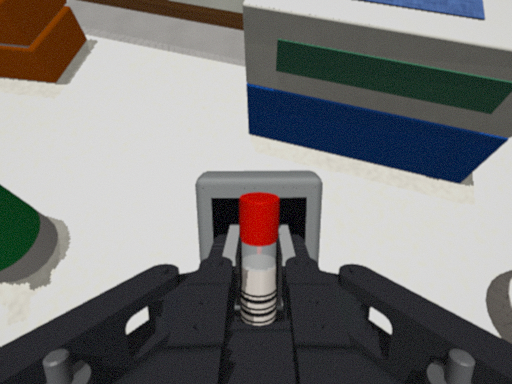

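```bash
python3 -c "
from h import *
x,r=tri2([ray('scene',(258.6,247)),ray('top',(192.2,148.6))]);print('cap',x.round(1),np.round(r,1))
X,Z=wframe();o=telemetry.get_obs();q=R.from_rotvec(o['tcp_rot']);m=o['tcp_pos']+q.apply([-24.7,0,-4]);print('mid',m,'exp cap',m+44*q.apply([1,0,0]))
d=m-WIN;print('rel up,across,out',d@X,d@np.cross(Z,X),-d@Z,'tilt',np.degrees(np.arcsin(q.apply([1,0,0])[2])),np.abs(o['qvel']).max())
for n in ('w8','w12'):
    i=cv2.imread(f'pics/{n}.png');h=cv2.cvtColor(i,cv2.COLOR_BGR2HSV);mm=cv2.inRange(h,(0,150,60),(8,255,255))|cv2.inRange(h,(172,150,60),(180,255,255));mm[:180]=0;ys,xs=np.nonzero(mm);print(n,xs.mean(),ys.mean(),ys.min(),ys.max())
"
```

```text
cap [661.7 215.1 154.4] [1.3 1.3]
mid [629.51468422 204.71349381 123.81771589] exp cap [659.24223064 213.86250658 154.93954985]
rel up,across,out 0.2325962442543477 -0.19209326910177982 62.300697262498325 tilt 45.01682617651692 0.00636390292529081
w8 258.5327349524815 218.12882787750792 193 244
w12 258.71478696741855 218.17744360902256 192 245
```

```bash
python3 -c "
from plant import close_job,telemetry
o=telemetry.get_obs();print(o['time'],o['tcp_pos'],o['finger_gap']);print(close_job())"
```

```text
16.55 [648.90550713 210.68563385 138.46078695] 15.114597611438743
the job is handed in; nothing more can be done
None
```

I pressed the yellow slide to its hard stop: force rose from about 6.6 N to 15.7 N, with the finger face about 80 mm from the labeller's origin, as the text gives. It then sprang back to rest, which the top and scene pictures showed. I gripped the tube, drew it out and held it over the black and grey reader. I handed the job in at 16.6 s with the tube still gripped (finger opening 15.1 mm).

**Last checks:**
- **Position:** measured against my estimate of the glass, the tube's middle is within 0.3 mm of the middle of the glass. Its axis is 62 mm out, so its surface is about 54 mm clear.
- **Slant:** the axis is tilted 45.0°, cap end up, and turned to the glass's measured direction (about 17°).
- **Cap:** its position from the scene and top cameras agrees with the computed one to about 3 mm. Its place in the wrist picture did not move after the tube left the tunnel, so the tube did not slip.

**What disagreed or went wrong:**
- **Glass measurement:** the different views disagreed by up to about 4 mm in x, 5 mm in height and 0.03 rad in direction. The stated 0.3 mm is therefore only as good as that estimate.
- **Wrist limit:** my first approach to the slant ran into the limits of joints 6 and 7. The tool went about 70 mm off its target but stayed clear of everything. I turned the wrist over, about one full turn with the tube raised, and then came in with no further trouble.
- **Bystanders:** I planned every move clear of them and saw no unexpected force. I did not compare all of their places before and after.

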